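# Refill the hot scent warmer

### The job

Refill the scent warmer: first clear the car key off the slate coaster into the wooden tray, then, holding the lid lifter by its red grip, hook the hot lid by its loop handle, carry it level and set it down flat in the middle of the coaster. Lay every scent stone that is out on the console flat in the warmer's bowl, side by side and clear of the rim, squeezing these brittle stones with less than 45 N at each finger, then lift the lid back onto the warmer with the lifter until it is fully home and stand the lifter back upright in the middle of its cork mat. The lid is hot, so never touch it with the fingers or the arm or let it tip; leave the orange fob, the thermometer and the trinket box where they are.

Things in the scene. Friction and masses are not known exactly. Their poses are not given: they have to be found in the camera images.
- warmer: fixed round white ceramic scent warmer, an open bowl 132 mm across and 60 mm high with a copper band; origin centre of underside. Bore 116 mm across; flat inner floor 32 mm above the origin, so the bowl is 28 mm deep.
- lid: hot loose blue ceramic lid, 250 g: disc 132 mm across, 7 mm thick, over a chamfered round plug 104 mm across, 5 mm deep, that drops into the warmer's bore. Origin: centre of the plug's underside, z up; disc underside z 5 mm, top z 12 mm. Fully home on the warmer the origin is 55 mm above the warmer's origin; flat on the coaster it is 6 mm above the coaster's origin
- lid_loop (a point): the middle of the underside of the lid's brass loop handle's bar, 44 mm above the lid's origin. The flat bar is 82 mm long along the lid's y, 12 mm wide (x), 6 mm thick, on two posts at y = +-37 mm; the opening under it, 66 mm wide and 32 mm high, looks towards the lid's +x and -x
- lifter: loose steel lid lifter, 140 g, 116 mm tall, C-shaped, standing upright on its flat forked foot on the mat, which is also the fork that goes under the loop; origin underside of the foot right below the grip, z up. Shank 8 x 14 mm at x = -34 mm, heel crossbar 50 mm wide (y) to x = -39 mm, top arm at z 62 to 68 mm: 48 mm are free between the prong tips and it
- lifter_grip (a point): middle of the lifter's red grip, 91 mm above the lifter's origin; the grip is 26 mm (lifter x) by 20 mm (y, the way to pinch it from above), 50 mm tall (z 66 to 116 mm)
- lifter_saddle (a point): the saddle for the loop bar, on top of the prongs, 6 mm above the lifter's origin. Two prongs 8 mm wide, 6 mm thick at y = +-12 mm point to the lifter's +x and end at x = 18 mm. The saddle is the 24 mm gap (x -12 to 12 mm) between a ridge (x -18 to -12 mm) and the upturned tips (x 12 to 18 mm), both rising to z = 14 mm
- coaster: fixed dark grey slate coaster, 140 mm square, 6 mm thick; origin centre of underside
- key: loose black car key, 70 mm (x) by 34 mm (y) by 14 mm high (plus a small steel ring end at -x), 70 g; origin centre of underside
- tray: fixed open dark wood catch-all tray, 150 mm (x) by 110 mm (y), 22 mm high, walls and floor 5 mm; origin centre of underside
- mat: fixed cork mat, 90 mm square, 4 mm thick, the lifter's place; origin centre of underside
- fob: loose flat orange plastic parcel fob, 55 x 32 x 8 mm; origin centre of underside; leave it alone
- thermometer: loose stainless thermometer dial, 60 mm across on a small foot, 66 mm high; origin centre of underside; leave it alone
- trinket: loose ceramic trinket box with blue flip lid shut, 78 x 98 x 53 mm; origin centre of underside; leave it alone
- stone1: loose terracotta scent stone, brittle ceramic disc 36 mm across and 18 mm thick, 30 g, lying flat; origin at its centre (9 mm above what it lies on). One to three stones are present
- stone2: loose terracotta scent stone, brittle ceramic disc 36 mm across and 18 mm thick, 30 g, lying flat; origin at its centre (9 mm above what it lies on). One to three stones are present
- stone3: loose terracotta scent stone, brittle ceramic disc 36 mm across and 18 mm thick, 30 g, lying flat; origin at its centre (9 mm above what it lies on). One to three stones are present

How it is judged (in metres and radians):
On the way, in this order (a step that is already met when the one before it is completed fails the run):
1. the car key lies in the wooden tray, released (x of key in the frame of tray between -0.06 and 0.06 m and y of key in the frame of tray between -0.045 and 0.045 m and z of key in the frame of tray below 0.02 m and height (world z) of key above 0 m and contact force between the fingers and key below 0.1 N), for 0.2 s.
2. the lid hangs level from the held lifter, clear of the warmer (contact force between lifter and lid above 0.8 N and contact force between the fingers and lifter above 1 N and angle between lid's own z axis and vertical below 0.3 rad and z of lid in the frame of warmer above 0.075 m), for 0.2 s.
3. the lid lies flat on the coaster, free of the lifter (horizontal distance between lid and coaster below 0.03 m and height (world z) of lid below 0.01 m and angle between lid's own z axis and vertical below 0.06 rad and contact force between lifter and lid below 0.1 N), for 0.2 s.
4. every scent stone lies flat in the warmer's bowl, released (horizontal distance between each of stone1, stone2, stone3 and warmer below 0.043 m and z of stone1 in the frame of warmer between 0.037 and 0.045 m and contact force between the fingers and stone1 below 0.1 N and z of stone2 in the frame of warmer between 0.037 and 0.045 m and contact force between the fingers and stone2 below 0.1 N and z of stone3 in the frame of warmer between 0.037 and 0.045 m and contact force between the fingers and stone3 below 0.1 N), for 0.2 s.
5. the lid hangs level from the held lifter again, clear of the coaster (contact force between lifter and lid above 0.8 N and contact force between the fingers and lifter above 1 N and angle between lid's own z axis and vertical below 0.3 rad and height (world z) of lid above 0.026 m), for 0.2 s.
At the end, for the whole second after the job is handed in: The lid is fully home on the warmer (centre within 10 mm, height within 3 mm, level within 0.04 rad, at rest); every stone present lies flat on the bowl's floor within 43 mm of its centre; the key lies in the tray; the lifter stands upright on the cork mat, within 30 mm of its centre; all released (all of step 1 and all of step 4 and horizontal distance between lid and warmer below 0.01 m and z of lid in the frame of warmer between 0.052 and 0.058 m and angle between lid's own z axis and vertical below 0.04 rad and linear speed of each of lid, lifter below 0.02 m/s and contact force between lifter and lid below 0.1 N and horizontal distance between lifter and mat below 0.03 m and z of lifter in the frame of mat below 0.008 m and angle between lifter's own z axis and vertical below 0.08 rad); the robot touches nothing.
It fails at once if the hot lid is touched by the fingers or the arm (contact force between any of the fingers, the arm and lid above 0.3 N).
It fails at once if the lid tips more than 0.4 rad (angle between lid's own z axis and vertical above 0.4 rad).
It fails at once if a scent stone is squeezed with more than 45 N at each finger (90 N in sum) (contact force between the fingers and stone1 above 90 N or contact force between the fingers and stone2 above 90 N or contact force between the fingers and stone3 above 90 N).
It fails at once if the fob, the thermometer or the trinket box is disturbed (moved more than 25 mm) (distance of any of fob, thermometer, trinket from where it was at the start of the episode above 0.025 m).
Of stone1, stone2, stone3 only 1 to 3 are there at a start; the rules pass over those that are not, and their reading is None.
At some moment in a run one of key, stone1, stone2, stone3 may be knocked a few centimetres aside while the robot is not near it.
It also fails if it takes over 210 s, if anything falls off the work surface, if the arm or the gripper's body presses on something with over 40 N, if the wrist force passes 120 N, or if a joint passes its speed limit or range.

### The arm

A 6-joint arm with a two-finger parallel gripper is mounted at the origin on the work surface. World frame = base frame: x ahead of the robot, y to its left, z up, the work surface at z = 0. Lengths are in mm, angles in rad, forces in N, time in s.
With the tool pointing down it reaches from about 350 to 975 mm from the base axis. Payload 7.1 kg.
Tool frame: the origin (TCP) lies between the finger pads; the fingertips stand 14 mm ahead of it and the grasp point (between the pads) lies 5 mm behind it; z points along the fingers, y is the line along which they close (so a half turn about z gives the same grasp; the last joint's range is limited). The gripper opens to 88 mm and grips with 3 to 60 N. Pads are 20 mm wide; open, the fingers measure 115 mm over their backs; the gripper's body (75 mm by 178 mm) begins 61 mm behind the grasp point.
Start: joints at [1.102, 0.423, 1.63, -0, 1.089, -0.019], TCP at [271.708, 562.832, 236.675] pointing down, gripper open.
Joint ranges: [-3, 3], [-0.9, 2.11], [0.09, 2.58], [-1.31, 4.45], [0.11, 2.69], [-2.54, 2.54]. Speed limits (rad/s): [2.39, 2.39, 3.01, 3.14, 3.14, 3.14].

### API

Orientations are given as a rotation vector (axis times angle).
In Python, from workcell import ctrl gives the robot as it stands. The module is installed in compiled form; this text tells all that it offers.
- The arm moves only by the tool servo_tool, never from a script. Its argument "plan" is a list of rows, each a list of 3 entries, a list of its own where there are three numbers: the closure, from 0 (fully open) to 1 (shut), then the shift along the world's x, y, z in mm, then the turn about the world's z in degrees. In form: [[hand, [x, y, z], yaw], ...]. A call has 1 to 10 rows; each row is the pose to reach, as a shift and turn from the pose commanded when the call began; what a row does not reach only later rows make up. A row lasts 1/12 s, in which the tool goes at most 41.7 mm and 7.16 degrees, less where a joint would pass 70% of its speed; a pose out of reach is approached as far as the arm can. A call with a gripper value outside its range is refused whole. The fingers move at their own pace and stop on an object; the grip force is fixed at half the most. Time passes only in rows, so rows that repeat a pose let the fingers close. It gives the time, the measured TCP pose, the force, the opening and the grip force at its end, in the units of the state.
- ctrl.get_obs(): the state, without advancing time (a new reading comes with each control period).
- ctrl.get_image(name): name is "scene" or "top" or "wrist"; returns the picture (420x560x3 uint8, blue, green, red); there is no depth.
- ctrl.camera_info(name): a dict with "fovy" (degrees; the focal length in pixels is half the picture's height over the tangent of half this angle, whatever the lens; pixels are square), "cx", "cy" (the principal point, pixels), "rvec" (rotation vector, rad) and "tvec" (3), from world to camera coordinates, as OpenCV has them; the wrist camera has in their place "T_tool_cam" (4x4, takes a point from camera to tool coordinates, whose origin is the TCP and whose axes are the flange's). Camera axes: x right, y down, z forward; pixel columns grow to the right and rows downward; lengths in mm; the calibration is good to about 2 mm. A picture is of the moment at which its call begins: read the wrist's pose just before it. camera_info takes no time and is no camera call.
- ctrl.close_job(): hands the job in; it is judged then, once.
The state is a dict: "t": time; "qpos": joint angles; "qvel": joint speeds; "joint_torque": joint torques, N m; "ee_pos": TCP position; "orientation": TCP orientation; "ft_force": force on the tool from outside, world axes, zero at the start; "moment": the same for the moment, N m; "width": finger opening in mm; "grasp_force": force on a finger pad.
Only numpy, scipy, OpenCV 4.12 (cv2) and the standard library are available. Lean on these libraries where they do the work, as an engineer would, in place of code of your own. Each camera call takes 0.05 s, during which the arm holds its last target. There are 200 camera calls.

## Working session

There is one attempt and no reset: what is moved stays moved. The work goes in short steps, Python scripts to look and compute and a tool call to move; the robot and the scene stay as the last step left them, time stands still between calls to the robot, and variables do not carry over. Pictures are saved under pics/ and viewed, at most 17 in all, crops included, and the job is handed in when it is done.

Besides the shell and the picture viewer there is one more tool, called by a JSON object that holds its "fn" and its "kwargs". servo_tool: Moves the arm, as the interface text tells. Its arguments: {"type":"object","properties":{"plan":{"type":"array"}},"required":["plan"]}

```bash
mkdir -p pics; cat > h.py <<'E'
import numpy as np, cv2
from workcell import ctrl
from scipy.spatial.transform import Rotation as R
def cam(name):
    c=ctrl.camera_info(name); f=210/np.tan(np.radians(c["fovy"])/2)
    K=np.array([[f,0,c["cx"]],[0,f,c["cy"]],[0,0,1]])
    if name=="wrist":
        o=ctrl.get_obs(); T=np.eye(4); T[:3,:3]=R.from_rotvec(o["orientation"]).as_matrix(); T[:3,3]=o["ee_pos"]
        T=T@np.array(c["T_tool_cam"]); return K,T[:3,:3],T[:3,3]
    r=R.from_rotvec(np.ravel(c["rvec"])).as_matrix(); return K,r.T,-r.T@np.ravel(c["tvec"])
def ray(C,px):
    K,r,o=C; d=r@np.linalg.solve(K,[px[0],px[1],1.]); return o,d/np.linalg.norm(d)
def onz(C,px,z):
    o,d=ray(C,px); return o+d*(z-o[2])/d[2]
def tri(C1,p1,C2,p2):
    o1,d1=ray(C1,p1);o2,d2=ray(C2,p2)
    s=np.linalg.lstsq(np.c_[d1,-d2],o2-o1,rcond=None)[0]
    a,b=o1+s[0]*d1,o2+s[1]*d2; return (a+b)/2,np.linalg.norm(a-b)
def proj(C,P):
    K,r,o=C; q=K@(r.T@(np.array(P,float)-o)); return q[:2]/q[2]
def snap(name,fn):
    C=cam(name); im=ctrl.get_image(name); cv2.imwrite("pics/"+fn,im); return C,im
E
python3 - <<'E'
from h import *
for n in("scene","top","wrist"):
    C,im=snap(n,n+"0.png"); print(n,np.round(C[2]),np.round(C[0][0,0]),np.round(C[1][:,2],2), {k:v for k,v in ctrl.camera_info(n).items() if k in("cx","cy","fovy")}, im.shape)
print(ctrl.get_obs())
E
```

```text
scene [806. 463. 873.] 460.0 [-0.21 -0.42 -0.88] {'fovy': 49.03611731973713, 'cx': 270.8945410895522, 'cy': 207.14338701348566} (420, 560, 3)
top [ 495.   67. 1153.] 540.0 [ 0.11 -0.01 -0.99] {'fovy': 42.535823622809055, 'cx': 278.1841169950186, 'cy': 213.84778754307504} (420, 560, 3)
wrist [212. 590. 383.] 313.0 [ 0.22 -0.11 -0.97] {'fovy': 67.77508800104947, 'cx': 278.70650888540996, 'cy': 210.2876795445276} (420, 560, 3)
{'t': 0.15, 'qpos': array([ 1.10197943e+00,  4.23656121e-01,  1.63050859e+00, -2.56901657e-05,
        1.08860839e+00, -1.90394807e-02]), 'qvel': array([-0.00039881,  0.00087012, -0.00045903, -0.00015855, -0.00109028,
       -0.00020501]), 'joint_torque': array([-2.21513824e-04, -5.44981563e+01, -2.73921400e+01,  6.43064640e-02,
        2.04281247e-02, -5.77611490e-05]), 'ee_pos': array([271.54367608, 562.46305797, 236.08829754]), 'orientation': array([-7.00491446e-01, -3.06223127e+00,  1.80783785e-03]), 'ft_force': array([-0.11430984, -0.8334302 , -0.49370621]), 'moment': array([ 0.04014056, -0.02274964, -0.03713287]), 'grasp_force': 0.0, 'width': 87.62044069514047}
```

View pics/scene0.png

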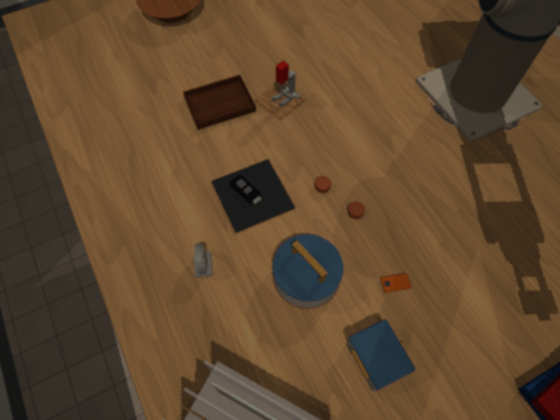

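View pics/top0.png

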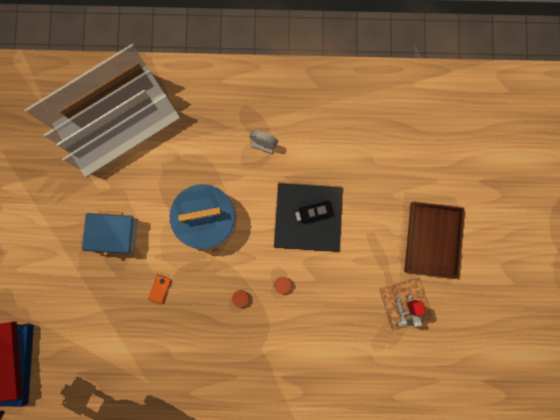

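The scene view shows the key on the coaster (245,190), the tray (220,102), the lifter on its mat (284,95), stones at (322,184) and (356,210), the lidded warmer (308,268), fob (396,283), dial (202,260) and trinket box (381,354). In the top view they are at: stones (283,286) and (241,299), lid (203,217), coaster (308,217), key (314,212), tray (435,240), lifter (410,305).

```bash
cat >> h.py <<'E'
def blob(im,box,lo,hi):
    x0,y0,x1,y1=box; h=cv2.cvtColor(im[y0:y1,x0:x1],cv2.COLOR_BGR2HSV)
    m=cv2.inRange(h,np.array(lo),np.array(hi)) if lo[0]<=hi[0] else cv2.inRange(h,np.array(lo),np.array([180,*hi[1:]]))|cv2.inRange(h,np.array([0,*lo[1:]]),np.array(hi))
    m=cv2.morphologyEx(m,cv2.MORPH_CLOSE,np.ones((3,3)))
    c=max(cv2.findContours(m,cv2.RETR_EXTERNAL,cv2.CHAIN_APPROX_NONE)[0],key=cv2.contourArea)+np.array([x0,y0])
    r=cv2.minAreaRect(c.astype(np.float32)); M=cv2.moments(c)
    return dict(c=np.array([M['m10'],M['m01']])/M['m00'],A=M['m00'],box=cv2.boxPoints(r),r=r,cnt=c[:,0])
E
python3 - <<'E'
from h import *
S,si=cam("scene"),cv2.imread("pics/scene0.png"); T,ti=cam("top"),cv2.imread("pics/top0.png")
def hsv(im,p): return cv2.cvtColor(im,cv2.COLOR_BGR2HSV)[p[1],p[0]]
for n,im,ps in(("s",si,dict(stone=(322,184),lid=(295,275),loop=(310,260),red=(282,72),coast=(265,215),key=(238,183),tray=(220,95),mat=(270,100),wood=(150,150))),
 ("t",ti,dict(stone=(283,286),lid=(200,235),loop=(200,214),red=(418,309),coast=(330,240),key=(308,213),tray=(435,240),mat=(390,292),wood=(350,300)))):
    print(n,{k:hsv(im,p).tolist() for k,p in ps.items()})
items=dict(
 stoneA=((310,172,336,196),(272,274,296,298),(170,110,60),(8,255,255)),
 stoneB=((342,198,370,222),(230,288,253,311),(170,110,60),(8,255,255)),
 red=((268,55,296,90),(404,295,430,320),(170,180,80),(6,255,255)),
 loop=((285,235,332,283),(172,203,226,226),(10,140,120),(25,255,255)),
 lid=((265,225,350,310),(160,175,245,260),(95,80,30),(115,255,255)),
 coast=((205,150,300,240),(268,175,350,258),(0,0,0),(180,130,62)))
for k,(a,b,lo,hi) in items.items():
    try:
        p=blob(si,a,lo,hi);q=blob(ti,b,lo,hi)
        P,e=tri(S,p["c"],T,q["c"]); print(k,np.round(P,1),"gap",round(e,1),p["A"],q["A"],p["c"].round(1),q["c"].round(1))
    except Exception as ex: print(k,ex)
E
```

```text
s {'stone': [8, 183, 107], 'lid': [102, 111, 71], 'loop': [18, 182, 118], 'red': [0, 233, 68], 'coast': [0, 0, 26], 'key': [13, 30, 60], 'tray': [9, 199, 50], 'mat': [14, 148, 100], 'wood': [15, 143, 125]}
t {'stone': [8, 189, 173], 'lid': [102, 119, 109], 'loop': [17, 183, 203], 'red': [1, 220, 192], 'coast': [30, 17, 45], 'key': [13, 37, 48], 'tray': [10, 185, 77], 'mat': [13, 160, 156], 'wood': [16, 151, 201]}
stoneA [470.9  48.4  15. ] gap 2.7 58.5 168.0 [321.8 181.8] [282.5 285. ]
stoneB [439.8 137.5   3.8] gap 0.7 108.0 172.5 [355.7 210.4] [240.1 298.6]
red [ 435.5 -204.3  119.4] gap 3.2 56.5 186.0 [281.8  65.2] [416.3 307.7]
loop [589.2 214.4 177.2] gap 25.2 19.0 195.5 [328.3 236.6] [198.8 213.9]
lid [607.1 216.9  54.9] gap 1.0 3429.0 3048.5 [307.4 267.4] [201.8 216.4]
coast [616.2  -4.   -6. ] gap 1.5 3394.0 3910.0 [252.1 195.3] [308.  217.2]
```

{"fn": "servo_tool", "kwargs": {"plan": [[0,[18,-36,10],0],[0,[36,-73,20],0],[0,[54,-109,30],0],[0,[72,-145,40],0],[0,[90,-182,50],0],[0,[108,-218,60],0],[0,[126,-255,64],0],[0,[144,-291,64],0],[0,[162,-328,64],0],[0,[180,-364,64],0]]}}

```text
t: 0.98
ee_pos: [452.1, 196.9, 300.9]
orientation: [0.7, 3.062, 0.0]
ft_force: [-0.0, 0.3, -0.6]
width: 88.3
grasp_force: 0.0
```

{"fn": "servo_tool", "kwargs": {"plan": [[0,[18,-36,0],0],[0,[36,-73,0],0],[0,[54,-109,0],0],[0,[72,-145,0],0],[0,[90,-182,0],0],[0,[100,-218,0],0],[0,[100,-250,0],0],[0,[100,-250,0],0],[0,[100,-250,0],0]]}}

```text
t: 1.73
ee_pos: [551.4, -52.6, 300.2]
orientation: [-0.705, -3.06, -0.0]
ft_force: [0.2, 0.6, 0.4]
width: 88.0
grasp_force: 0.0
```

```bash
python3 - <<'E'
from h import *
import pickle
C,im=snap("wrist","w1.png"); pickle.dump(C,open("w1.pkl","wb")); print(C[2],ctrl.get_obs()["ee_pos"])
E
```

```text
[491.64222962 -24.82839802 447.72888351] [551.37994157 -51.43704932 300.32853878]
```

View pics/w1.png

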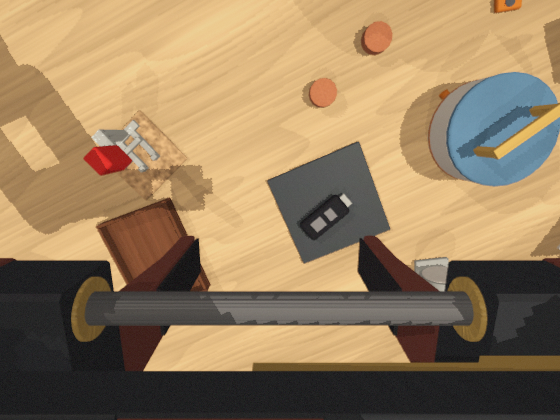

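The wrist view shows the key (325,216) with its ring end at (346,199), stones at (323,93) and (377,37), the lifter's prongs at (137,147) with the red grip at (106,158), the tray (152,240) and the loop bar (515,137).

```bash
python3 - <<'E'
from h import *
import pickle
W,wi=pickle.load(open("w1.pkl","rb")),cv2.imread("pics/w1.png")
S,si=cam("scene"),cv2.imread("pics/scene0.png"); T,ti=cam("top"),cv2.imread("pics/top0.png")
for k,a,b in(("stoneA",(300,70,345,115),(268,270,300,302)),("stoneB",(352,12,400,62),(226,284,256,314))):
    p=blob(wi,a,(0,140,60),(11,255,255));q=blob(ti,b,(0,170,60),(11,255,255))
    P,e=tri(W,p["c"],T,q["c"]); print(k,P.round(1),round(e,1),p["A"],q["A"],"w@9",onz(W,p["c"],14)[:2].round(1),"t@9",onz(T,q["c"],14)[:2].round(1))
p=blob(wi,(260,135,400,270),(0,0,0),(180,255,110));q=blob(ti,(268,175,350,258),(0,0,0),(180,130,110))
print("coaster",p["A"],q["A"],tri(W,p["c"],T,q["c"]));
for C,x in((W,p),(T,q)):
    b=np.array([onz(C,c,6)[:2] for c in x["box"]]); print(b.round(0).tolist(), b.mean(0))
# key body: darker than slate
for n,C,im,bx in(("w",W,wi,(285,180,365,250)),("t",T,ti,(285,190,340,235))):
    v=im[bx[1]:bx[3],bx[0]:bx[2]].max(2); print(n,np.percentile(v,[5,25,50,75,95]))
    big=cv2.resize(im[bx[1]:bx[3],bx[0]:bx[2]],None,fx=5,fy=5,interpolation=cv2.INTER_CUBIC); cv2.imwrite(f"pics/key_{n}.png",np.clip(big.astype(float)*2,0,255).astype(np.uint8))
a,b=cv2.imread("pics/key_w.png"),cv2.imread("pics/key_t.png")
mm=np.zeros((350,680,3),np.uint8); mm[:350,:400]=a; mm[:225,400:675]=b; cv2.imwrite("pics/key.png",mm)
p=blob(wi,(80,60,190,200),(170,180,80),(6,255,255)); q=blob(ti,(400,290,432,325),(170,180,80),(6,255,255))
print("red",tri(W,p["c"],T,q["c"]))
p=blob(wi,(470,100,560,165),(15,150,120),(28,255,255)); q=blob(ti,(172,200,226,228),(15,165,130),(25,255,255))
print("loop",tri(W,p["c"],T,q["c"]),p["A"],q["A"],[onz(T,c,105)[:2].round(1) for c in q["box"]])
q=blob(ti,(160,175,245,260),(90,60,30),(115,255,255)); h=cv2.fitEllipse(cv2.convexHull(q["cnt"])); print("lid",onz(T,h[0],67).round(1),h[1])
p=blob(si,(265,225,350,310),(90,50,20),(115,255,255)); h2=cv2.fitEllipse(cv2.convexHull(p["cnt"])); print("lid",onz(S,h2[0],67).round(1),tri(T,h[0],S,h2[0]))
for n,C,im,bx,z in (("tray",T,ti,(398,195,470,285),22),):
    q=blob(im,bx,(0,160,20),(14,255,110)); b=np.array([onz(C,c,z)[:2] for c in q["box"]]); print(n,b.round(0).tolist(),b.mean(0),q["A"])
E
```

```text
stoneA [470.2  49.   12.3] 1.1 571.5 210.0 w@9 [470.9  48.7] t@9 [469.7  48.9]
stoneB [440.3 137.6   8.8] 0.8 727.0 212.5 w@9 [441.3 135.8] t@9 [440.1 137.2]
coaster 9691.0 4080.5 (array([610.41288902,  -1.04549077,  46.95434964]), np.float64(0.6260523609570111))
[[542.0, -69.0], [550.0, 68.0], [754.0, 69.0], [753.0, -82.0]] [649.66932613  -3.46361914]
[[549.0, 69.0], [688.0, 63.0], [681.0, -78.0], [542.0, -69.0]] [615.05099204  -3.81657148]
w [ 39.   82.   86.   89.  180.1]
t [17. 40. 44. 45. 80.]
red (array([ 433.21853769, -210.24127927,   93.87682842]), np.float64(1.2382191697141307))
loop (array([607.62608345, 220.20516074,  80.52931883]), np.float64(1.8833374258530022)) 384.0 164.5 [array([602.4, 255.8]), array([619.7, 178. ]), array([609.2, 175.6]), array([591.9, 253.3])]
lid [605.5 215.5  67. ] (62.9559326171875, 63.94889831542969)
lid [610.4 220.4  67. ] (array([607.0768378 , 216.91796071,  54.57084265]), np.float64(0.8884196425365827))
tray [[498.0, -203.0], [650.0, -218.0], [641.0, -335.0], [489.0, -318.0]] [ 569.82024842 -268.52355943] 3777.5
```

View pics/key.png

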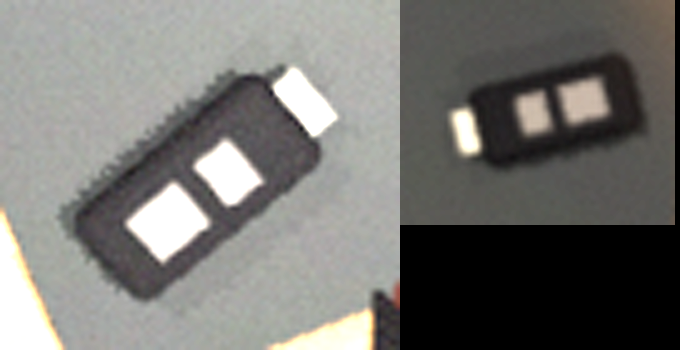

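The crops show the key's body corners: wrist crop (235,78), (320,150), (145,298), (78,215); top crop (70,90), (225,52), (245,130), (90,167). The steel ring end is on the left in the top view.

```bash
python3 - <<'E'
from h import *
import pickle
W=pickle.load(open("w1.pkl","rb"));T=cam("top")
w=np.array([(235,78),(320,150),(145,298),(78,215)])/5+[285,180]; t=np.array([(70,90),(225,52),(245,130),(90,167)])/5+[285,190]
print("key",tri(W,w.mean(0),T,t.mean(0)))
for C,x in((W,w),(T,t)):
    b=np.array([onz(C,c,17)[:2] for c in x]);print(b.round(1).tolist(),b.mean(0)); 
    for i in range(4):
        d=b[(i+1)%4]-b[i]; print(np.linalg.norm(d).round(1),np.degrees(np.arctan2(d[1],d[0])).round(1))
# tool y axis yaw
o=ctrl.get_obs(); r=R.from_rotvec(o["orientation"]).as_matrix(); print(np.degrees(np.arctan2(r[1,1],r[0,1])),o["ee_pos"],o["qpos"])
E
```

```text
key (array([623.58867583, -18.85603345,  23.509242  ]), np.float64(1.5961780522672309))
[[601.7, 4.8], [631.3, 18.2], [650.0, -44.8], [618.7, -51.7]] [625.43646162 -18.34828248]
32.5 24.3
65.7 -73.5
32.1 -167.5
59.0 106.8
[[632.4, 17.1], [649.9, -48.5], [616.8, -57.3], [599.8, 8.2]] [624.71323029 -20.10605101]
68.0 -75.0
34.3 -165.2
67.6 104.6
33.8 15.3
64.13082088484387 [551.37994157 -51.43704932 300.32853878] [-1.14720655e-01  2.48848551e-01  1.72668786e+00  4.30631422e-04
  1.16688750e+00 -1.23418409e+00]
```

{"fn": "servo_tool", "kwargs": {"plan": [[0,[20,10,-35],-7],[0,[40,20,-70],-14],[0,[60,30,-105],-21],[0,[73,32,-140],-28],[0,[73,32,-170],-35],[0,[73,32,-195],-42],[0,[73,32,-220],-49],[0,[73,32,-250],-49],[0,[73,32,-270],-49],[0,[73,32,-278],-49]]}}

```text
t: 2.62
ee_pos: [622.4, -17.2, 20.1]
orientation: [-1.902, -2.495, 0.004]
ft_force: [-29.7, 1.0, 77.2]
width: 87.4
grasp_force: 39.3
```

{"fn": "servo_tool", "kwargs": {"plan": [[0,[0,0,0],0],[1,[0,0,0],0],[1,[0,0,0],0],[1,[0,0,0],0],[1,[0,0,0],0],[1,[0,0,0],0],[1,[0,0,0],0],[1,[0,0,0],0],[1,[0,0,0],0],[1,[0,0,25],0]]}}

```text
t: 3.45
ee_pos: [621.6, -19.1, 44.0]
orientation: [-1.904, -2.491, 0.006]
ft_force: [-0.7, -0.4, -1.2]
width: 32.7
grasp_force: 30.0
```

{"fn": "servo_tool", "kwargs": {"plan": [[1,[0,-15,25],-3],[1,[-8,-50,35],-8],[1,[-16,-85,35],-14],[1,[-25,-120,35],-20],[1,[-34,-155,35],-20],[1,[-43,-190,35],-20],[1,[-50,-222,35],-20],[1,[-55,-249,35],-20],[1,[-55,-249,35],-20],[1,[-55,-249,35],-20]]}}

```text
t: 4.28
ee_pos: [569.2, -269.6, 82.6]
orientation: [-2.315, -2.124, -0.0]
ft_force: [0.4, 0.5, -0.0]
width: 0.5
grasp_force: 0.0
```

{"fn": "servo_tool", "kwargs": {"plan": [[1,[0,0,-20],0],[1,[0,0,-38],0],[1,[0,0,-48],0],[1,[0,0,-53],0],[1,[0,0,-57],0],[1,[0,0,-57],0]]}}

```text
t: 4.78
ee_pos: [569.7, -267.4, 25.2]
orientation: [-2.311, -2.127, 0.0]
ft_force: [-0.4, 0.1, 0.7]
width: 0.4
grasp_force: 0.0
```

{"fn": "servo_tool", "kwargs": {"plan": [[0,[0,0,35],0],[0,[0,0,76],0],[0,[0,20,117],0],[0,[-10,50,158],0],[0,[-20,90,200],0],[0,[-30,130,240],0],[0,[-40,150,275],0],[0,[-40,150,275],0],[0,[-40,150,275],0]]}}

```text
t: 5.53
ee_pos: [531.1, -115.5, 307.7]
orientation: [2.304, 2.125, 0.01]
ft_force: [1.4, -0.8, 0.2]
width: 56.9
grasp_force: 0.0
```

```bash
python3 - <<'E'
from h import *
import pickle
C,im=snap("wrist","w2.png"); pickle.dump(C,open("w2.pkl","wb")); print(C[2],ctrl.get_obs()["ee_pos"])
snap("top","t2.png")
E
```

```text
[534.3101844  -50.6523299  455.06599551] [ 531.04245855 -116.45809444  305.82185996]
```

View pics/w2.png

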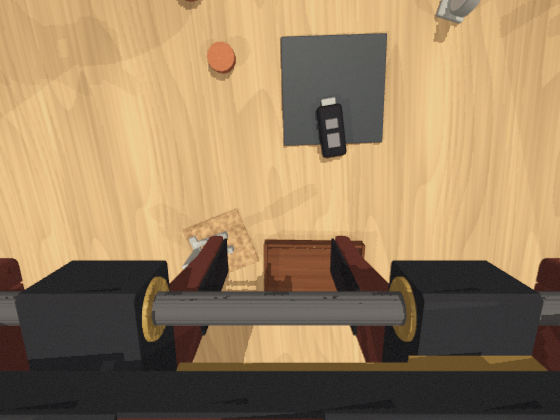

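The wrist view shows the key slipped out onto the coaster's near edge: body corners about (318,108), (342,104), (346,153), (322,157), ring at (328,100).

```bash
python3 - <<'E'
from h import *
import pickle
W,wi=pickle.load(open("w2.pkl","rb")),cv2.imread("pics/w2.png");T,ti=cam("top"),cv2.imread("pics/t2.png")
w=blob(wi,(300,90,360,170),(0,0,0),(180,255,55)); t=blob(ti,(285,185,370,260),(0,0,0),(180,255,32))
print(w["A"],t["A"],w["box"].round(0).tolist(),t["box"].round(0).tolist())
print("key",tri(W,np.mean(w["box"],0),T,np.mean(t["box"],0)))
for C,x in((W,w["box"]),(T,t["box"])):
    b=np.array([onz(C,c,19)[:2] for c in x]);print(b.mean(0)); 
    for i in range(2):
        d=b[(i+1)%4]-b[i]; print(np.linalg.norm(d).round(1),np.degrees(np.arctan2(d[1],d[0])).round(1))
o=ctrl.get_obs(); r=R.from_rotvec(o["orientation"]).as_matrix(); print(np.degrees(np.arctan2(r[1,1],r[0,1])),o["ee_pos"],o["qpos"])
E
```

```text
1220.0 445.5 [[314.0, 106.0], [341.0, 103.0], [347.0, 154.0], [321.0, 157.0]] [[317.0, 212.0], [348.0, 212.0], [348.0, 229.0], [317.0, 229.0]]
key (array([606.64127715, -53.41580494,  27.90463576]), np.float64(1.4166517751288261))
[608.78872606 -54.55598259]
35.1 2.2
68.2 -84.4
[606.97182107 -53.95278496]
65.7 -88.9
36.1 -179.7
-4.6500955057877125 [ 530.56086329 -117.36651852  303.44807067] [-2.39566590e-01  2.26286379e-01  1.74894837e+00 -8.22361626e-05
  1.16082175e+00 -1.58371958e-01]
```

{"fn": "servo_tool", "kwargs": {"plan": [[0,[20,16,-30],4],[0,[40,32,-60],8],[0,[60,48,-90],8],[0,[78,64,-120],8],[0,[78,64,-155],8],[0,[78,64,-190],8],[0,[78,64,-220],8],[0,[78,64,-245],8],[0,[78,64,-258],8],[0,[78,64,-265],8]]}}

```text
t: 6.47
ee_pos: [605.8, -54.7, 32.3]
orientation: [-2.156, -2.28, 0.005]
ft_force: [-0.2, -0.9, 0.8]
width: 87.7
grasp_force: 0.0
```

{"fn": "servo_tool", "kwargs": {"plan": [[0,[0,0,-5],0],[0,[0,0,-9],0],[0,[0,0,-12],0],[0,[0,0,-14],0],[0,[0,0,-14],0],[0,[0,0,-14],0]]}}

```text
t: 6.97
ee_pos: [608.2, -54.2, 22.5]
orientation: [2.157, 2.283, 0.001]
ft_force: [-0.0, 0.2, -0.3]
width: 87.9
grasp_force: 0.0
```

{"fn": "servo_tool", "kwargs": {"plan": [[1,[0,0,0],0],[1,[0,0,0],0],[1,[0,0,0],0],[1,[0,0,0],0],[1,[0,0,0],0],[1,[0,0,0],0],[1,[0,0,0],0],[1,[0,0,0],0],[1,[0,0,0],0],[1,[0,0,0],0]]}}

```text
t: 7.8
ee_pos: [607.8, -54.2, 21.7]
orientation: [2.158, 2.283, 0.0]
ft_force: [0.4, -0.3, 0.3]
width: 33.6
grasp_force: 30.0
```

{"fn": "servo_tool", "kwargs": {"plan": [[1,[0,0,5],0],[1,[0,0,12],0],[1,[0,0,20],0],[1,[0,0,28],0],[1,[0,0,36],0],[1,[0,0,42],0],[1,[0,0,45],0],[1,[0,0,45],0]]}}

```text
t: 8.47
ee_pos: [608.3, -54.2, 67.8]
orientation: [2.157, 2.282, 0.002]
ft_force: [0.1, 0.1, -0.1]
width: 33.6
grasp_force: 30.0
```

{"fn": "servo_tool", "kwargs": {"plan": [[1,[-1,-6,5],-1],[1,[-4,-20,12],-2],[1,[-7,-38,15],-3],[1,[-10,-58,15],-4],[1,[-14,-80,15],-5],[1,[-18,-102,15],-6],[1,[-22,-124,15],-7],[1,[-26,-146,15],-8],[1,[-30,-166,15],-9],[1,[-33,-182,15],-9]]}}

```text
t: 9.3
ee_pos: [573.7, -238.9, 81.9]
orientation: [-2.334, -2.103, 0.001]
ft_force: [0.8, -0.3, -0.2]
width: 34.0
grasp_force: 30.0
```

{"fn": "servo_tool", "kwargs": {"plan": [[1,[-2,-14,0],0],[1,[-4,-24,0],0],[1,[-5,-32,0],0],[1,[-5,-32,-10],0],[1,[-5,-32,-25],0],[1,[-5,-32,-38],0],[1,[-5,-32,-48],0],[1,[-5,-32,-54],0],[1,[-5,-32,-57],0],[1,[-5,-32,-58],0]]}}

```text
t: 10.13
ee_pos: [569.5, -267.7, 22.8]
orientation: [-2.329, -2.107, 0.001]
ft_force: [-0.0, 0.3, -1.2]
width: 33.7
grasp_force: 30.0
```

{"fn": "servo_tool", "kwargs": {"plan": [[0,[0,0,0],0],[0,[0,0,0],0],[0,[0,0,0],0],[0,[0,0,0],0],[0,[0,0,5],0],[0,[0,0,30],0],[0,[0,0,70],0],[0,[0,0,110],0],[0,[0,0,150],0],[0,[0,0,190],0]]}}

```text
t: 10.97
ee_pos: [569.4, -268.0, 216.2]
orientation: [2.33, 2.107, 0.0]
ft_force: [0.0, -0.1, -1.2]
width: 87.6
grasp_force: 0.0
```

{"fn": "servo_tool", "kwargs": {"plan": [[0,[-30,0,20],0],[0,[-65,0,40],0],[0,[-100,0,40],0],[0,[-130,0,40],0],[0,[-140,0,40],0],[0,[-140,0,40],0],[0,[-140,0,40],0]]}}

```text
t: 11.55
ee_pos: [430.5, -268.6, 254.4]
orientation: [2.33, 2.105, 0.001]
ft_force: [0.5, 0.9, 0.2]
width: 87.7
grasp_force: 0.0
```

```bash
python3 - <<'E'
from h import *
import pickle
C,im=snap("wrist","w3.png"); pickle.dump(C,open("w3.pkl","wb")); print(C[2],ctrl.get_obs()["ee_pos"])
E
```

```text
[ 436.24303695 -203.95069941  401.79400585] [ 431.0820914  -268.66217074  254.19535525]
```

View pics/w3.png

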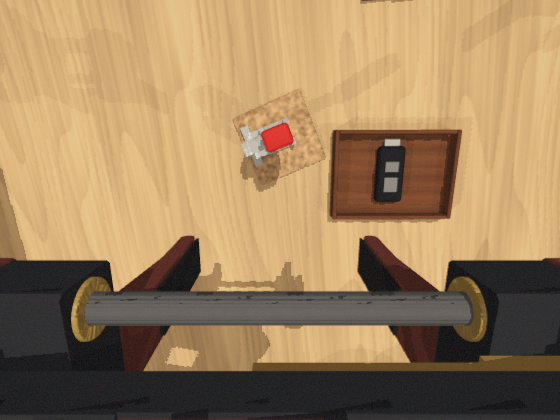

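The key lies in the tray (390,172). The lifter's red grip top is at (276,137) with its heel and shank to the left at (247,142); the mat corners are about (298,90), (325,157), (262,180), (233,120).

```bash
python3 - <<'E'
from h import *
import pickle
W,wi=pickle.load(open("w3.pkl","rb")),cv2.imread("pics/w3.png")
r=blob(wi,(225,80,340,190),(170,190,80),(6,255,255)); print("red",r["box"].round(1).tolist(),r["A"])
b=np.array([onz(W,c,116)[:2] for c in r["box"]]);print(b.mean(0),onz(W,r["c"],116))
for i in range(2):
    d=b[(i+1)%4]-b[i]; print(np.linalg.norm(d).round(1),np.degrees(np.arctan2(d[1],d[0])).round(1))
h=cv2.cvtColor(wi,cv2.COLOR_BGR2HSV)
crop=cv2.resize(wi[80:190,225:335],None,fx=5,fy=5,interpolation=cv2.INTER_CUBIC);cv2.imwrite("pics/lif.png",crop)
key=blob(wi,(370,135,410,210),(0,0,0),(180,120,45)); print("key",onz(W,key["c"],19),key["A"])
t=np.array([(334,130),(461,130),(450,218),(330,218)],float); tb=np.array([onz(W,c,22)[:2] for c in t]); print("tray",tb.round(),tb.mean(0))
E
```

```text
red [[260.1000061035156, 132.1999969482422], [286.1000061035156, 121.80000305175781], [294.1000061035156, 141.8000030517578], [268.1000061035156, 152.1999969482422]] 545.5
[ 434.75983692 -208.29032078] [ 434.71268925 -208.1157673   116.        ]
24.7 15.3
18.7 -72.9
key [ 566.15222699 -266.82821231   19.        ] 1421.0
tray [[ 502. -208.]
 [ 651. -224.]
 [ 641. -331.]
 [ 491. -315.]] [ 570.98634068 -269.45962023]
```

View pics/lif.png

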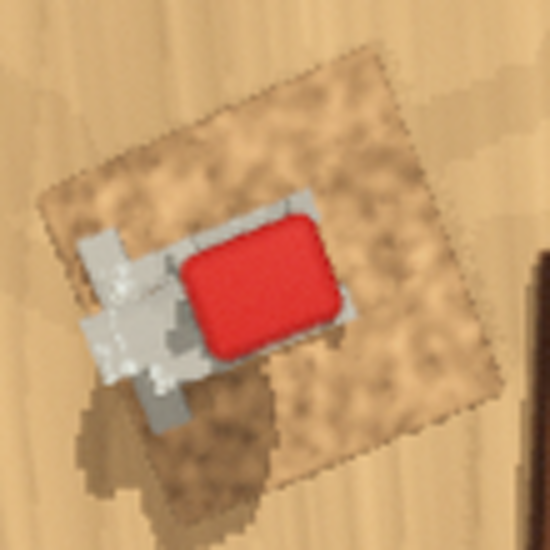

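{"fn": "servo_tool", "kwargs": {"plan": [[0,[1,8,0],-7],[0,[2,16,0],-14],[0,[3,24,0],-21],[0,[4,32,0],-28],[0,[5,40,-10],-35],[0,[5,48,-20],-42],[0,[5,54,-30],-49],[0,[5,60,-40],-56],[0,[5,60,-50],-63],[0,[5,60,-60],-68]]}}

```text
t: 12.43
ee_pos: [436.6, -207.8, 192.9]
orientation: [3.111, 0.436, 0.001]
ft_force: [-0.1, -0.5, 0.0]
width: 87.7
grasp_force: 0.0
```

{"fn": "servo_tool", "kwargs": {"plan": [[0,[0,0,0],0],[0,[0,0,-20],0],[0,[0,0,-45],0],[0,[0,0,-70],0],[0,[0,0,-88],0],[0,[0,0,-98],0],[0,[0,0,-103],0],[0,[0,0,-104],0],[0,[0,0,-104],0]]}}

```text
t: 13.18
ee_pos: [435.5, -208.4, 90.0]
orientation: [3.11, 0.445, 0.001]
ft_force: [0.7, -0.0, -0.0]
width: 87.7
grasp_force: 0.0
```

```bash
python3 - <<'E'
from h import *
import pickle
o=ctrl.get_obs(); r=R.from_rotvec(o["orientation"]).as_matrix(); print(np.degrees(np.arctan2(r[1,1],r[0,1])),o["ee_pos"],o["qpos"],o["ft_force"])
W=pickle.load(open("w3.pkl","rb"))
m=np.array([(38,205),(378,42),(500,390),(190,525)])/5+[225,80]; b=np.array([onz(W,c,4)[:2] for c in m]); print("mat",b.round(1).tolist(),b.mean(0))
for i in range(4):
    d=b[(i+1)%4]-b[i]; print(np.linalg.norm(d).round(1),np.degrees(np.arctan2(d[1],d[0])).round(1))
E
```

```text
-73.71299478212283 [ 435.46460077 -208.39229785   90.03780281] [-4.70997779e-01  4.57555097e-01  2.02962065e+00  8.49829185e-06
  6.53768534e-01  8.15529832e-01] [ 0.67963381 -0.02644762 -0.03569158]
mat [[382.0, -185.5], [467.9, -156.5], [491.6, -241.6], [410.1, -267.9]] [ 437.90015932 -212.86040886]
90.7 18.6
88.3 -74.5
85.7 -162.2
87.0 108.8
```

{"fn": "servo_tool", "kwargs": {"plan": [[1,[0,0,0],0],[1,[0,0,0],0],[1,[0,0,0],0],[1,[0,0,0],0],[1,[0,0,0],0],[1,[0,0,0],0],[1,[0,0,0],0],[1,[0,0,0],0],[1,[0,0,0],0],[1,[0,0,0],0]]}}

```text
t: 14.02
ee_pos: [434.7, -208.2, 89.6]
orientation: [-3.11, -0.443, 0.0]
ft_force: [-0.4, 0.0, -0.2]
width: 24.7
grasp_force: 0.0
```

{"fn": "servo_tool", "kwargs": {"plan": [[1,[0,0,3],0],[1,[0,0,8],0],[1,[0,0,16],0],[1,[0,0,26],0],[1,[0,0,38],0],[1,[0,0,50],0],[1,[0,0,62],0],[1,[0,0,72],0],[1,[0,0,78],0],[1,[0,0,80],0]]}}

```text
t: 14.85
ee_pos: [435.3, -208.5, 171.2]
orientation: [3.109, 0.443, 0.003]
ft_force: [-0.6, 0.1, -2.0]
width: 19.6
grasp_force: 30.0
```

{"fn": "servo_tool", "kwargs": {"plan": [[1,[1,6,5],0],[1,[4,18,10],0],[1,[9,36,16],0],[1,[14,58,20],-1],[1,[20,82,20],-1],[1,[26,107,20],-2],[1,[32,132,20],-2],[1,[38,157,20],-3],[1,[44,182,20],-4],[1,[50,207,20],-4]]}}

```text
t: 15.68
ee_pos: [484.3, 0.5, 189.3]
orientation: [-3.124, -0.333, 0.002]
ft_force: [-0.1, -0.0, -1.2]
width: 19.8
grasp_force: 30.0
```

{"fn": "servo_tool", "kwargs": {"plan": [[1,[6,25,0],0],[1,[12,50,0],0],[1,[18,75,0],0],[1,[24,100,0],0],[1,[30,125,0],0],[1,[36,150,0],0],[1,[41,172,0],0],[1,[46,190,0],0],[1,[49,201,0],0],[1,[49,202,0],0]]}}

```text
t: 16.52
ee_pos: [533.8, 202.7, 189.3]
orientation: [-3.123, -0.338, 0.0]
ft_force: [0.8, 0.5, -1.8]
width: 19.7
grasp_force: 30.0
```

{"fn": "servo_tool", "kwargs": {"plan": [[1,[0,0,0],0],[1,[0,0,0],0],[1,[0,0,0],0]]}}

```text
t: 16.77
ee_pos: [533.3, 199.8, 189.5]
orientation: [3.124, 0.333, -0.001]
ft_force: [0.1, -0.0, -1.8]
width: 19.7
grasp_force: 30.0
```

```bash
python3 - <<'E'
from h import *
import pickle
C,im=snap("wrist","w4.png"); pickle.dump(C,open("w4.pkl","wb")); o=ctrl.get_obs(); print(C[2],o["ee_pos"],o["width"],o["ft_force"])
S,s=snap("scene","s4.png");T,t=snap("top","t4.png")
m=np.zeros((600,800,3),np.uint8); m[:420,:560]=im
p=proj(S,[550,200,120]).astype(int);q=proj(T,[550,200,120]).astype(int);print(p,q)
a=cv2.resize(s[p[1]-60:p[1]+60,p[0]-48:p[0]+48],None,fx=2.5,fy=2.5);b=cv2.resize(t[q[1]-60:q[1]+60,q[0]-48:q[0]+48],None,fx=2.5,fy=2.5)
m[:300,560:800]=a; m[300:600,560:800]=b; cv2.imwrite("pics/m4.png",m)
E
```

```text
[597.18210276 212.71091061 336.91105905] [533.41374655 199.82156075 189.64980158] 19.973131481802323 [ 0.57407263 -0.81699852 -1.66562131]
[332 232] [205 242]
```

View pics/m4.png

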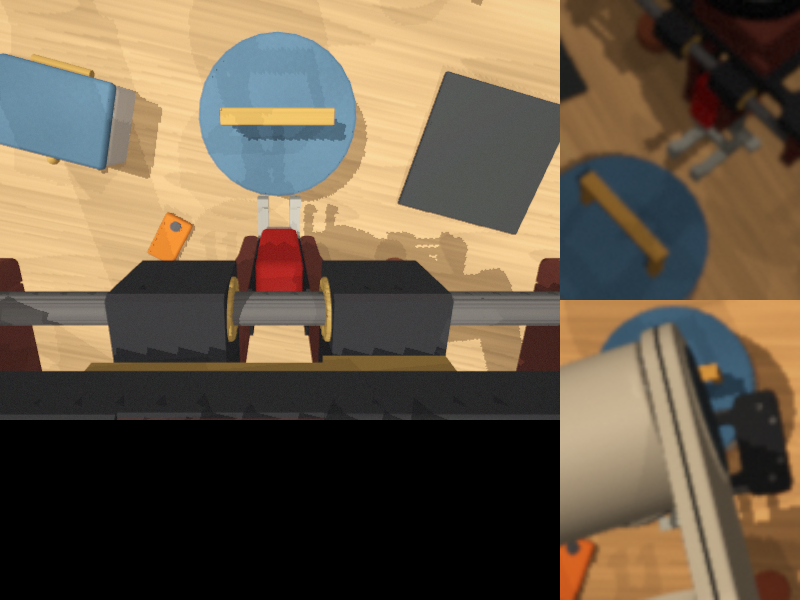

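The wrist view shows the lid disc (278,114), the bar (219–335, 116) lying square to the gripper, and the prong tips at (264,197) and (295,197). The scene crop shows the prong tips at crop (672,148) and (697,173).

```bash
python3 - <<'E'
from h import *
import pickle
W,wi=pickle.load(open("w4.pkl","rb")),cv2.imread("pics/w4.png");S=cam("scene"); si=cv2.imread("pics/s4.png");T=cam("top")
d=blob(wi,(190,20,370,205),(90,40,40),(118,255,255)); h=cv2.fitEllipse(cv2.convexHull(d["cnt"])); print("disc px",h)
print("disc@67",onz(W,h[0],67))
b=blob(wi,(205,95,350,135),(15,120,150),(30,255,255)); print("bar",b["r"]); bp=np.array([onz(W,c,105)[:2] for c in b["box"]])
print(bp.round(1).tolist(),bp.mean(0)); d1=bp[1]-bp[0]; d2=bp[2]-bp[1]
for d in(d1,d2): print(np.linalg.norm(d),np.degrees(np.arctan2(d[1],d[0])))
# bar in scene image
sb=blob(si,(284,232,335,285),(13,140,60),(28,255,255)); print("bar tri",tri(W,b["r"][0],S,np.mean(sb["box"],0)),sb["A"],sb["box"].round().tolist())
off=np.array([284,172])
for w,s in(((264,197),(697-560,173)),((295,197),(672-560,148))): print("tip",tri(W,w,S,np.array(s)/2.5+off))
o=ctrl.get_obs(); r=R.from_rotvec(o["orientation"]).as_matrix(); print(np.degrees(np.arctan2(r[1,1],r[0,1])),o["ee_pos"])
g=cv2.resize(np.hstack([wi[185:245,240:320],]),None,fx=6,fy=6,interpolation=cv2.INTER_CUBIC)
g2=cv2.resize(si[200:280,290:370],None,fx=4.5,fy=4.5,interpolation=cv2.INTER_CUBIC); g2=np.clip(g2*1.6,0,255).astype(np.uint8)
m=np.zeros((360,840,3),np.uint8)[:, :800]; m[:360,:480]=g; m[:,480:800]=g2[:360,:320]; cv2.imwrite("pics/tips.png",m)
E
```

```text
disc px ((277.1250305175781, 113.36122131347656), (156.30992126464844, 163.23953247070312), 177.9635772705078)
disc@67 [611.21783297 217.11911598  67.        ]
bar ((277.0, 116.0), (16.0, 114.0), 90.0)
[[604.2, 256.7], [621.3, 178.0], [610.7, 175.2], [593.5, 254.9]] [607.43655309 216.20218631]
80.56268311466887 -77.79447535762587
10.912318919877938 -165.32417407827
bar tri (array([607.85671586, 216.64937368,  90.62576025]), np.float64(0.6710331638749102)) 267.5 [[289.0, 247.0], [296.0, 240.0], [328.0, 274.0], [321.0, 281.0]]
tip (array([546.28713539, 214.1735895 , 105.90165325]), np.float64(3.88696737746801))
tip (array([554.00003567, 191.94527386, 115.08252831]), np.float64(1.8670505868490768))
-77.83543782557551 [533.62342339 200.00663771 189.76029978]
```

View pics/tips.png

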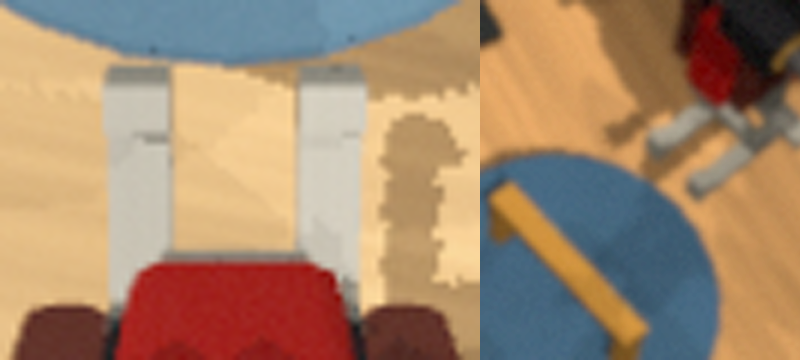

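The crop shows the prong tips' top front edges at crop (137,82) and (332,82), their outer edges at columns 105 and 365; in the scene crop the tips are at (655,145) and (692,185).

```bash
python3 - <<'E'
from h import *
import pickle
W=pickle.load(open("w4.pkl","rb"));S=cam("scene")
K,r,o=W; mid=(279.1,198.7); dep=K[0,0]*24/32.4; P=o+r@(np.linalg.solve(K,[*mid,1])*dep); print("tips by spacing",P)
dep=K[0,0]*32/43.3; print(o+r@(np.linalg.solve(K,[*mid,1])*dep))
a=tri(W,(262.9,198.7),S,(337.1,241.1));b=tri(W,(295.3,198.7),S,(328.9,232.2)); print(a,b)
for z in(105,110,114,118): print(z,onz(W,mid,z))
# expected tip for lifter x axis from tcp
e=np.array([np.cos(np.radians(12.2)),np.sin(np.radians(12.2))]); print("expected",[533.6,200]+18*e)
E
```

```text
tips by spacing [550.16324219 202.27179257 110.21192977]
[550.27183078 202.29590139 110.73548435]
(array([547.43594111, 213.9150898 , 108.03844535]), np.float64(0.5905276373269612)) (array([551.13593554, 190.27303759, 104.83863087]), np.float64(1.1318940428116142))
105 [549.08225436 202.03179187 105.        ]
110 [550.11928659 202.26203356 110.        ]
114 [550.94891237 202.44622691 114.        ]
118 [551.77853815 202.63042026 118.        ]
expected [551.1934861  203.80384634]
```

{"fn": "servo_tool", "kwargs": {"plan": [[1,[0,0,-4],0],[1,[0,0,-10],0],[1,[0,0,-15],0],[1,[0,0,-18],0],[1,[0,0,-18],0],[1,[4,1,-18],0],[1,[10,3,-18],0],[1,[18,5,-18],0],[1,[26,7,-18],0],[1,[34,8,-18],0]]}}

```text
t: 17.75
ee_pos: [569.0, 209.3, 171.9]
orientation: [-3.123, -0.335, -0.001]
ft_force: [-0.0, 0.3, -2.1]
width: 19.6
grasp_force: 30.0
```

{"fn": "servo_tool", "kwargs": {"plan": [[1,[8,2,0],0],[1,[16,4,0],0],[1,[24,6,0],0],[1,[31,8,0],0],[1,[36,9,0],0],[1,[39,10,0],0],[1,[41,10,0],0],[1,[41,10,0],0],[1,[41,10,0],0]]}}

```text
t: 18.5
ee_pos: [608.5, 218.8, 171.6]
orientation: [3.124, 0.335, -0.001]
ft_force: [0.5, -0.6, -1.3]
width: 20.1
grasp_force: 30.0
```

```bash
python3 - <<'E'
from h import *
import pickle
C,im=snap("wrist","w5.png"); pickle.dump(C,open("w5.pkl","wb")); o=ctrl.get_obs(); print(C[2],o["ee_pos"],o["width"],o["ft_force"])
S,s=snap("scene","s5.png")
p=proj(S,[607,216,110]).astype(int);print(p)
a=cv2.resize(s[p[1]-50:p[1]+50,p[0]-60:p[0]+60],None,fx=4,fy=4,interpolation=cv2.INTER_CUBIC)
w=cv2.resize(im[60:260,200:360],None,fx=2,fy=2)
m=np.zeros((400,800,3),np.uint8); m[:400,:480]=np.clip(a*1.5,0,255); m[:400,480:800]=w; cv2.imwrite("pics/m5.png",m)
E
```

```text
[672.30350115 231.68945108 318.98844703] [608.37228109 218.72426063 171.61363395] 19.990837708025627 [ 0.03074809  0.26529981 -1.33188814]
[309 255]
```

View pics/m5.png

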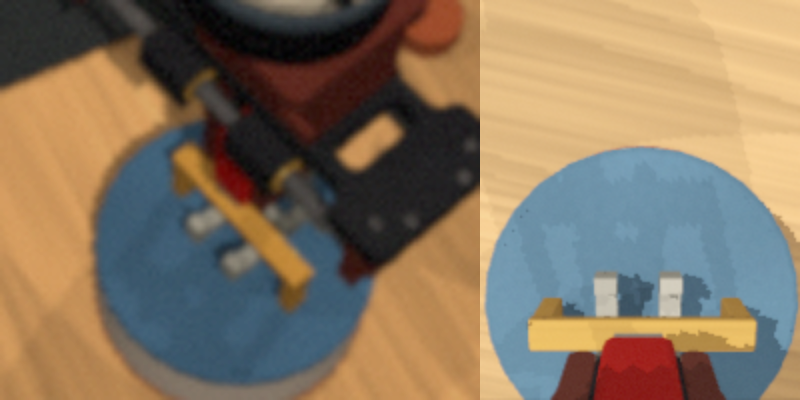

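The scene crop shows both prong tips passed under the bar between the posts; the wrist crop has tips' front edge at crop row 273 and the bar's far edge at row 319.

```bash
python3 - <<'E'
from h import *
import pickle
W=pickle.load(open("w5.pkl","rb")); e=np.array([np.cos(np.radians(12.2)),np.sin(np.radians(12.2))])
bc=200+(642-480)/2; pc=200+(638-480)/2
for z in(88,91,94):
    t=onz(W,(pc,60+277/2),z); b=onz(W,(bc,60+319/2),105); print(z,t.round(1),b.round(1),"along",(t-b)[:2]@e,"(want 12)","across",(t-b)[:2]@[-e[1],e[0]])
E
```

```text
88 [624.6 221.2  88. ] [613.5 217.3 105. ] along 11.653129806950748 (want 12) across 1.4276398507067665
91 [625.2 221.3  91. ] [613.5 217.3 105. ] along 12.287275583989974 (want 12) across 1.4301251105634831
94 [625.9 221.5  94. ] [613.5 217.3 105. ] along 12.921421361029207 (want 12) across 1.4326103704202269
```

Centred. Raise slowly.

{"fn": "servo_tool", "kwargs": {"plan": [[1,[0,0,4],0],[1,[0,0,8],0],[1,[0,0,11],0],[1,[0,0,14],0],[1,[0,0,17],0],[1,[0,0,20],0],[1,[0,0,23],0],[1,[0,0,27],0],[1,[0,0,32],0],[1,[0,0,36],0]]}}

```text
t: 19.43
ee_pos: [608.8, 218.8, 208.3]
orientation: [-3.124, -0.335, -0.0]
ft_force: [0.3, -0.1, -3.6]
width: 20.1
grasp_force: 30.0
```

{"fn": "servo_tool", "kwargs": {"plan": [[1,[0,0,4],0],[1,[0,0,8],0],[1,[0,0,12],0],[1,[0,0,16],0],[1,[0,0,20],0],[1,[0,0,22],0],[1,[0,0,22],0],[1,[0,0,22],0]]}}

```text
t: 20.1
ee_pos: [608.7, 218.8, 229.7]
orientation: [-3.124, -0.335, -0.0]
ft_force: [0.1, 0.2, -4.5]
width: 19.8
grasp_force: 30.0
```

```bash
python3 - <<'E'
from h import *
import pickle
C,im=snap("wrist","w6.png"); pickle.dump(C,open("w6.pkl","wb")); o=ctrl.get_obs(); print(C[2],o["ee_pos"],o["width"],o["ft_force"])
d=blob(im,(150,80,420,300),(90,40,40),(118,255,255)); print(cv2.boundingRect(d["cnt"]),[ (c[0],c[1]) for c in (d["cnt"][d["cnt"][:,1].argmin()],)])
b=blob(im,(180,180,380,260),(15,120,150),(30,255,255)); print(b["r"]); 
S,s=snap("scene","s6.png")
p=proj(S,[607,216,130]).astype(int)
a=cv2.resize(s[p[1]-60:p[1]+60,p[0]-60:p[0]+60],None,fx=3,fy=3,interpolation=cv2.INTER_CUBIC)
w=cv2.resize(im[60:300,140:420],None,fx=1.5,fy=1.5)
m=np.zeros((360,800,3),np.uint8); m[:360,:360]=np.clip(a*1.5,0,255); m[:360,370:790]=w; cv2.imwrite("pics/m6.png",m)
E
```

```text
[672.47573311 231.72812611 377.17966494] [608.58236367 218.78105786 229.51511079] 19.523820692449043 [ 0.50179792  0.70208211 -3.25701645]
(205, 134, 151, 127) [(np.int64(273), np.int64(134))]
((280.5, 219.0), (24.0, 109.0), 90.0)
```

View pics/m6.png

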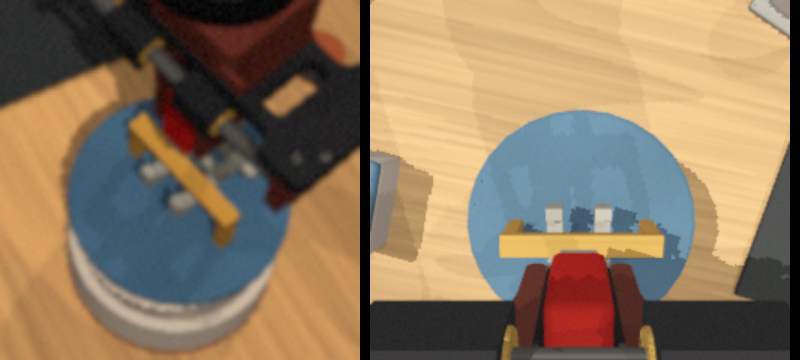

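{"fn": "servo_tool", "kwargs": {"plan": [[1,[0,-2,0],0],[1,[0,-6,0],0],[1,[1,-12,0],0],[1,[1,-20,0],0],[2,[2,-30,0],0]]}}

```text
out of range
```

```bash
python3 - <<'E'
from h import *
import pickle
W=pickle.load(open("w2.pkl","rb")); b=np.array([onz(W,c,6)[:2] for c in [(281,37),(386,33),(382,143),(285,146)]]); print(b.round(1).tolist(),b.mean(0))
print(ctrl.get_obs()["ee_pos"])
E
```

```text
[[551.1, 68.1], [687.6, 62.2], [682.4, -77.7], [545.8, -70.9]] [616.70255513  -4.56988911]
[608.54081202 218.77023586 229.41808671]
```

{"fn": "servo_tool", "kwargs": {"plan": [[1,[0,-2,0],0],[1,[0,-6,0],0],[1,[1,-12,0],0],[1,[1,-20,0],0],[1,[2,-30,0],0],[1,[2,-42,0],0],[1,[3,-55,0],0],[1,[3,-69,0],0],[1,[4,-83,0],0],[1,[4,-97,0],0]]}}

```text
t: 21.03
ee_pos: [612.8, 120.0, 229.7]
orientation: [3.124, 0.334, 0.0]
ft_force: [-0.1, 0.4, -3.4]
width: 19.7
grasp_force: 30.0
```

{"fn": "servo_tool", "kwargs": {"plan": [[1,[0,-14,0],0],[1,[1,-28,0],0],[1,[1,-42,0],0],[1,[2,-56,0],0],[1,[2,-70,0],0],[1,[3,-84,0],0],[1,[3,-97,0],0],[1,[4,-108,0],0],[1,[4,-116,0],0],[1,[5,-121,0],0]]}}

```text
t: 21.87
ee_pos: [617.7, -0.4, 229.7]
orientation: [3.124, 0.333, -0.0]
ft_force: [1.0, -1.0, -2.5]
width: 19.9
grasp_force: 30.0
```

{"fn": "servo_tool", "kwargs": {"plan": [[1,[0,-2,0],0],[1,[0,-2,-3],0],[1,[0,-2,-9],0],[1,[0,-2,-17],0],[1,[0,-2,-26],0],[1,[0,-2,-36],0],[1,[0,-2,-46],0],[1,[0,-2,-56],0],[1,[0,-2,-64],0],[1,[0,-2,-70],0]]}}

```text
t: 22.7
ee_pos: [617.2, -1.1, 158.1]
orientation: [-3.124, -0.335, 0.002]
ft_force: [-0.4, -0.7, -3.4]
width: 19.8
grasp_force: 30.0
```

{"fn": "servo_tool", "kwargs": {"plan": [[1,[0,0,-4],0],[1,[0,0,-7],0],[1,[0,0,-10],0],[1,[0,0,-13],0],[1,[0,0,-16],0],[1,[0,0,-16],0],[1,[0,0,-16],0]]}}

```text
t: 23.28
ee_pos: [617.7, -1.2, 143.7]
orientation: [-3.124, -0.335, -0.0]
ft_force: [-0.7, 1.4, -4.2]
width: 20.1
grasp_force: 30.0
```

{"fn": "servo_tool", "kwargs": {"plan": [[1,[0,0,-2],0],[1,[0,0,-4],0],[1,[0,0,-6],0],[1,[0,0,-8],0],[1,[0,0,-9],0],[1,[0,0,-10],0],[1,[0,0,-10],0],[1,[0,0,-10],0]]}}

```text
t: 23.95
ee_pos: [617.7, -1.2, 133.6]
orientation: [-3.124, -0.335, 0.0]
ft_force: [0.4, 0.2, -4.0]
width: 19.6
grasp_force: 30.0
```

```bash
python3 - <<'E'
from h import *
import pickle
C,im=snap("wrist","w7.png"); pickle.dump(C,open("w7.pkl","wb")); o=ctrl.get_obs(); print(C[2],o["ee_pos"],o["width"],o["ft_force"])
S,s=snap("scene","s7.png")
p=proj(S,[617,0,50]).astype(int)
a=cv2.resize(s[p[1]-60:p[1]+60,p[0]-60:p[0]+60],None,fx=3,fy=3,interpolation=cv2.INTER_CUBIC)
w=cv2.resize(im[60:300,140:420],None,fx=1.5,fy=1.5)
m=np.zeros((360,800,3),np.uint8); m[:360,:360]=np.clip(a*1.5,0,255); m[:360,370:790]=w; cv2.imwrite("pics/m7.png",m)
E
```

```text
[681.50957747  11.75868728 281.04415807] [617.74773241  -1.17986597 133.69363764] 20.207222415287145 [-0.37685332 -0.35417259 -3.9589907 ]
```

View pics/m7.png

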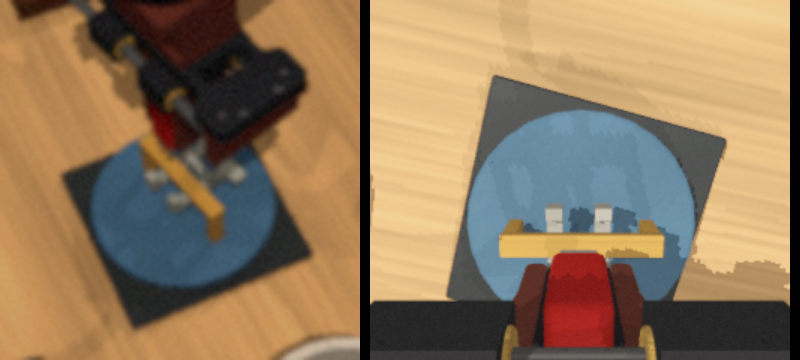

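The lid hangs level just above the coaster's middle, force still −4 N; continue down in 1 mm steps.

{"fn": "servo_tool", "kwargs": {"plan": [[1,[0,0,-1],0],[1,[0,0,-2],0],[1,[0,0,-2],0],[1,[0,0,-2],0]]}}

```text
t: 24.38
ee_pos: [617.6, -1.2, 131.6]
orientation: [-3.124, -0.335, 0.0]
ft_force: [0.1, -0.1, -3.2]
width: 20.0
grasp_force: 30.0
```

{"fn": "servo_tool", "kwargs": {"plan": [[1,[0,0,-1],0],[1,[0,0,-2],0],[1,[0,0,-2],0],[1,[0,0,-2],0]]}}

```text
t: 24.72
ee_pos: [617.9, -1.2, 129.8]
orientation: [3.124, 0.335, 0.001]
ft_force: [-0.7, 0.6, -1.5]
width: 19.8
grasp_force: 30.0
```

{"fn": "servo_tool", "kwargs": {"plan": [[1,[0,0,-1],0],[1,[0,0,-2],0],[1,[0,0,-2],0],[1,[0,0,-2],0]]}}

```text
t: 25.05
ee_pos: [617.7, -1.2, 127.6]
orientation: [-3.124, -0.335, 0.0]
ft_force: [0.3, 0.4, -2.2]
width: 19.9
grasp_force: 30.0
```

{"fn": "servo_tool", "kwargs": {"plan": [[1,[0,0,-4],0],[1,[0,0,-8],0],[1,[0,0,-12],0],[1,[0,0,-14],0],[1,[0,0,-14],0],[1,[-3,-1,-14],0],[1,[-10,-2,-14],0],[1,[-18,-4,-14],0],[1,[-27,-6,-14],0],[1,[-36,-8,-14],0]]}}

```text
t: 25.88
ee_pos: [580.4, -9.4, 113.8]
orientation: [-3.124, -0.335, 0.0]
ft_force: [-0.7, 0.4, -1.2]
width: 20.0
grasp_force: 30.0
```

{"fn": "servo_tool", "kwargs": {"plan": [[1,[-9,-2,0],0],[1,[-20,-4,0],0],[1,[-31,-6,0],0],[1,[-42,-9,0],0],[1,[-54,-11,2],0],[1,[-66,-14,10],0],[1,[-76,-18,25],0],[1,[-84,-24,45],0],[1,[-90,-34,65],0],[1,[-96,-48,75],0]]}}

```text
t: 26.72
ee_pos: [485.3, -57.3, 190.6]
orientation: [3.123, 0.336, 0.004]
ft_force: [1.3, -1.1, -1.7]
width: 19.5
grasp_force: 30.0
```

{"fn": "servo_tool", "kwargs": {"plan": [[1,[-5,-15,0],0],[1,[-11,-35,0],0],[1,[-18,-57,0],0],[1,[-25,-80,0],0],[1,[-32,-103,0],0],[1,[-39,-125,0],0],[1,[-45,-143,0],0],[1,[-48,-152,0],0],[1,[-48,-154,0],0],[1,[-48,-154,-8],0]]}}

```text
t: 27.55
ee_pos: [438.3, -211.7, 181.6]
orientation: [3.123, 0.332, 0.004]
ft_force: [0.9, -0.8, -1.2]
width: 19.7
grasp_force: 30.0
```

{"fn": "servo_tool", "kwargs": {"plan": [[1,[0,0,-15],0],[1,[0,0,-32],0],[1,[0,0,-50],0],[1,[0,0,-64],0],[1,[0,0,-74],0],[1,[0,0,-80],0],[1,[0,0,-83],0],[1,[0,0,-85],0],[1,[0,0,-86],0],[1,[0,0,-86],0]]}}

```text
t: 28.38
ee_pos: [438.1, -211.3, 95.0]
orientation: [3.123, 0.335, 0.001]
ft_force: [-0.1, -0.1, -1.4]
width: 19.9
grasp_force: 30.0
```

{"fn": "servo_tool", "kwargs": {"plan": [[1,[0,0,-1],0],[1,[0,0,-2],0],[1,[0,0,-3],0],[1,[0,0,-4],0],[1,[0,0,-4],0],[1,[0,0,-4],0]]}}

```text
t: 28.88
ee_pos: [437.9, -211.3, 91.1]
orientation: [3.123, 0.334, 0.001]
ft_force: [-0.3, 0.7, 5.3]
width: 19.7
grasp_force: 30.0
```

{"fn": "servo_tool", "kwargs": {"plan": [[0,[0,0,0],0],[0,[0,0,0],0],[0,[0,0,0],0],[0,[0,0,0],0],[0,[0,0,0],0],[0,[0,0,0],0],[0,[0,0,15],0],[0,[0,0,45],0],[0,[0,0,85],0],[0,[0,0,125],0]]}}

```text
t: 29.72
ee_pos: [436.8, -210.7, 216.4]
orientation: [-3.122, -0.334, 0.004]
ft_force: [0.7, -1.1, -0.4]
width: 83.5
grasp_force: 0.0
```

{"fn": "servo_tool", "kwargs": {"plan": [[0,[-4,35,15],0],[0,[-8,72,35],0],[0,[-12,110,35],0],[0,[-16,148,35],0],[0,[-20,186,35],0],[0,[-25,224,35],0],[0,[-30,260,35],0],[0,[-35,286,35],0],[0,[-35,286,35],0],[0,[-35,286,35],0]]}}

```text
t: 30.55
ee_pos: [402.4, 75.8, 250.7]
orientation: [3.123, 0.34, -0.0]
ft_force: [0.7, -0.0, -0.1]
width: 87.7
grasp_force: 0.0
```

```bash
python3 - <<'E'
from h import *
import pickle
C,im=snap("wrist","w8.png"); pickle.dump(C,open("w8.pkl","wb")); o=ctrl.get_obs(); print(C[2],o["ee_pos"],o["width"])
T,t=snap("top","t8.png");S,s=snap("scene","s8.png")
m=np.zeros((600,800,3),np.uint8); m[:420,:560]=im; m[:300,560:800]=cv2.resize(t[170:330,170:298],None,fx=1.875,fy=1.875); m[300:600,560:800]=cv2.resize(s[30:150,230:326],None,fx=2.5,fy=2.5); m[420:,:560]=t[230:410,0:560]; cv2.imwrite("pics/m8.png",m)
E
```

```text
[466.11610865  88.97453074 398.11380859] [402.64482495  74.95459675 250.69161504] 87.63500637585634
```

View pics/m8.png

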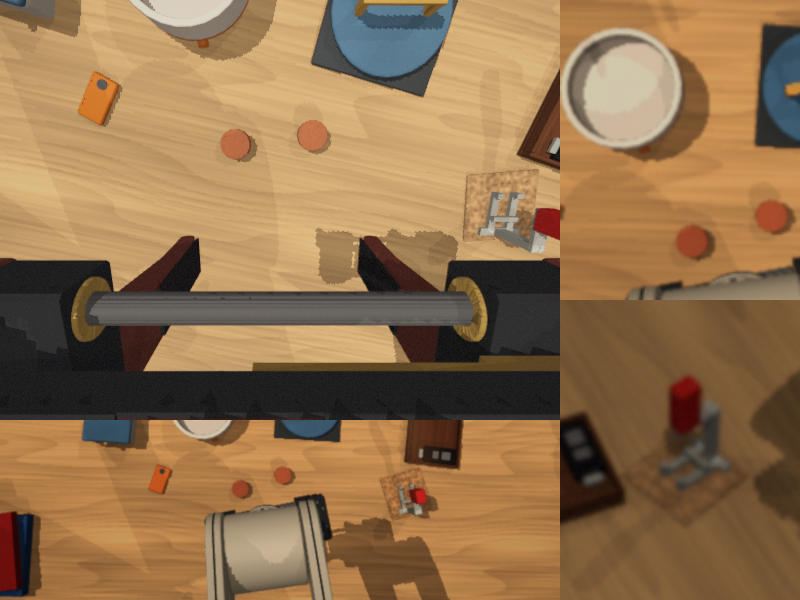

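The wrist view shows exactly two stones at (235,144) and (313,136), an empty bowl at the top left, and the lifter standing upright on its mat (500,210). The scene crop confirms it is upright.

```bash
python3 - <<'E'
from h import *
import pickle
W,wi=pickle.load(open("w8.pkl","rb")),cv2.imread("pics/w8.png");T,ti=cam("top"),cv2.imread("pics/t8.png");S,si=cam("scene"),cv2.imread("pics/s8.png")
for k,a,b in(("A",(292,112,335,158),(268,270,300,302)),("B",(215,120,260,166),(226,284,256,314))):
    p=blob(wi,a,(0,140,60),(11,255,255));q=blob(ti,b,(0,170,60),(11,255,255))
    P,e=tri(W,p["c"],T,q["c"]); print(k,P.round(1),round(e,1),p["A"],q["A"],"w",onz(W,p["c"],15)[:2].round(1),"t",onz(T,q["c"],15)[:2].round(1))
for n,C,im,bx in(("t",T,ti,(160,175,250,262)),("s",S,si,(255,215,355,320))):
    x0,y0,x1,y1=bx; h=cv2.cvtColor(im[y0:y1,x0:x1],cv2.COLOR_BGR2HSV); v=h[...,2]; print(n,h[(y1-y0)//2,(x1-x0)//2])
    m=(h[...,1]<95).astype(np.uint8)*255; m=cv2.morphologyEx(m,cv2.MORPH_OPEN,np.ones((3,3)))
    c=max(cv2.findContours(m,cv2.RETR_EXTERNAL,cv2.CHAIN_APPROX_NONE)[0],key=cv2.contourArea)+np.array([x0,y0])
    e=cv2.fitEllipse(cv2.convexHull(c)); print(e,onz(C,e[0],60))
o=ctrl.get_obs();print(o["ee_pos"])
E
```

```text
A [470.5  49.2  16.3] 1.4 658.0 210.0 w [471.1  49.3] t [469.8  48.9]
B [440.4 137.8   7. ] 1.3 659.5 212.5 w [441.6 136.9] t [440.2 137.2]
t [ 22  45 209]
((202.6522979736328, 216.8853302001953), (64.27561950683594, 65.66761779785156), 108.9665756225586) [605.11691458 214.77698875  60.        ]
s [ 16  55 134]
((306.739990234375, 270.6380310058594), (70.42603302001953, 72.75457763671875), 168.9215545654297) [612.98132843 223.18876983  60.        ]
[402.85977193  74.05960084 250.64871629]
```

{"fn": "servo_tool", "kwargs": {"plan": [[0.35,[20,-8,-30],0],[0.35,[40,-16,-65],0],[0.35,[60,-22,-100],0],[0.35,[68,-25,-135],0],[0.35,[68,-25,-165],0],[0.35,[68,-25,-190],0],[0.35,[68,-25,-210],0],[0.35,[68,-25,-222],0],[0.35,[68,-25,-229],0],[0.35,[68,-25,-232],0]]}}

```text
t: 31.53
ee_pos: [470.4, 48.7, 17.6]
orientation: [-3.124, -0.332, 0.003]
ft_force: [-0.3, -0.5, -0.1]
width: 56.9
grasp_force: 0.0
```

{"fn": "servo_tool", "kwargs": {"plan": [[0.35,[0,0,-2],0],[0.35,[0,0,-2],0],[0.6,[0,0,-2],0],[0.7,[0,0,-2],0],[0.8,[0,0,-2],0],[0.8,[0,0,-2],0],[0.8,[0,0,-2],0],[0.8,[0,0,-2],0],[0.8,[0,0,-2],0],[0.8,[0,0,-2],0]]}}

```text
t: 32.37
ee_pos: [471.1, 49.9, 17.2]
orientation: [3.124, 0.335, 0.001]
ft_force: [0.1, -1.2, 5.7]
width: 35.4
grasp_force: 30.0
```

{"fn": "servo_tool", "kwargs": {"plan": [[0.8,[0,0,4],0],[0.8,[0,0,12],0],[0.8,[0,0,24],0],[0.8,[0,0,38],0],[0.8,[2,2,54],0],[0.8,[6,7,70],0],[0.8,[13,14,84],0],[0.8,[23,25,92],0],[0.8,[35,38,95],0],[0.8,[49,53,95],0]]}}

```text
t: 33.2
ee_pos: [520.3, 103.2, 113.4]
orientation: [-3.124, -0.334, -0.003]
ft_force: [-0.5, -0.4, -0.4]
width: 35.1
grasp_force: 30.0
```

{"fn": "servo_tool", "kwargs": {"plan": [[0.8,[15,16,0],0],[0.8,[30,33,0],0],[0.8,[45,50,0],0],[0.8,[60,66,0],0],[0.8,[74,81,0],0],[0.8,[86,95,0],0],[0.8,[96,106,0],0],[0.8,[103,114,0],0],[0.8,[107,118,0],0],[0.8,[108,118,0],0]]}}

```text
t: 34.03
ee_pos: [628.0, 221.4, 111.9]
orientation: [-3.124, -0.336, -0.001]
ft_force: [-0.0, -0.2, -0.9]
width: 35.1
grasp_force: 30.0
```

{"fn": "servo_tool", "kwargs": {"plan": [[0.8,[0,0,0],0],[0.8,[0,0,-8],0],[0.8,[0,0,-20],0],[0.8,[0,0,-33],0],[0.8,[0,0,-43],0],[0.8,[0,0,-51],0],[0.8,[0,0,-57],0],[0.8,[0,0,-60],0],[0.8,[0,0,-61],0],[0.8,[0,0,-61],0]]}}

```text
t: 34.87
ee_pos: [627.8, 220.9, 50.5]
orientation: [-3.124, -0.335, 0.0]
ft_force: [-0.6, 0.2, 0.0]
width: 35.2
grasp_force: 30.0
```

{"fn": "servo_tool", "kwargs": {"plan": [[0.8,[0,0,-1],0],[0.8,[0,0,-1.5],0],[0.8,[0,0,-1.5],0],[0.45,[0,0,-1.5],0],[0.45,[0,0,-1.5],0],[0.45,[0,0,-1.5],0],[0.45,[0,0,5],0],[0.45,[0,0,20],0],[0.45,[0,0,40],0],[0.45,[0,0,70],0]]}}

```text
t: 35.7
ee_pos: [626.4, 220.4, 120.6]
orientation: [3.123, 0.335, -0.005]
ft_force: [1.3, 0.0, -0.2]
width: 48.3
grasp_force: 0.0
```

{"fn": "servo_tool", "kwargs": {"plan": [[0.45,[-20,-8,30],0],[0.45,[-50,-20,60],0],[0.45,[-85,-35,80],0],[0.45,[-120,-50,100],0],[0.45,[-150,-65,120],0],[0.4,[-180,-80,130],0],[0.4,[-200,-90,130],0],[0.35,[-200,-90,130],0],[0.35,[-200,-90,130],0]]}}

```text
t: 36.45
ee_pos: [427.6, 130.7, 252.3]
orientation: [-3.123, -0.334, -0.005]
ft_force: [0.7, -0.0, 0.6]
width: 56.9
grasp_force: 0.0
```

```bash
python3 - <<'E'
from h import *
import pickle
C,im=snap("wrist","w9.png"); pickle.dump(C,open("w9.pkl","wb")); o=ctrl.get_obs(); print(C[2],o["ee_pos"],o["width"])
T,t=snap("top","t9.png");S,s=snap("scene","s9.png")
h=cv2.cvtColor(im,cv2.COLOR_BGR2HSV); m=cv2.inRange(h,np.array([0,140,60]),np.array([11,255,255]))
for c in cv2.findContours(m,cv2.RETR_EXTERNAL,cv2.CHAIN_APPROX_NONE)[0]:
    if cv2.contourArea(c)>200:
        M=cv2.moments(c); p=(M['m10']/M['m00'],M['m01']/M['m00']); print("w",np.round(p),cv2.contourArea(c),onz(C,p,15)[:2].round(1),onz(C,p,48)[:2].round(1))
h=cv2.cvtColor(t,cv2.COLOR_BGR2HSV); m=cv2.inRange(h,np.array([0,170,60]),np.array([11,255,255]))[180:320,150:310]
for c in cv2.findContours(m,cv2.RETR_EXTERNAL,cv2.CHAIN_APPROX_NONE)[0]:
    if cv2.contourArea(c)>80:
        M=cv2.moments(c); p=(M['m10']/M['m00']+150,M['m01']/M['m00']+180); print("t",np.round(p),cv2.contourArea(c),onz(T,p,15)[:2].round(1),onz(T,p,48)[:2].round(1))
E
```

```text
[490.95076782 143.43186106 399.97780682] [428.55801157 131.04180448 252.02460747] 56.860812144605255
w [186. 341.] 643.5 [183.2 210.6] [209.6 204.9]
w [ 11. 336.] 370.0 [139.6 453.1] [169.7 426.5]
w [549. 272.] 501.0 [ 391.2 -246.5] [ 399.7 -213. ]
w [ 10. 274.] 525.5 [235.2 456.1] [257.1 429.3]
w [360. 267.] 1015.5 [345.6   1.4] [358.   13.5]
w [197. 267.] 1022.5 [299.1 213.1] [315.5 207.1]
w [275. 174.] 608.5 [441.8 137.3] [446.  137.8]
t [159. 289.] 359.5 [457.  305.7] [458.2 298.8]
t [202. 207.] 182.5 [630.  223.7] [626.1 219.2]
```

{"fn": "servo_tool", "kwargs": {"plan": [[0.35,[6,3,-35],0],[0.35,[13,6,-75],0],[0.35,[13.5,6.5,-110],0],[0.35,[13.5,6.5,-145],0],[0.35,[13.5,6.5,-175],0],[0.35,[13.5,6.5,-200],0],[0.35,[13.5,6.5,-216],0],[0.35,[13.5,6.5,-226],0],[0.35,[13.5,6.5,-231],0],[0.35,[13.5,6.5,-232],0]]}}

```text
t: 37.43
ee_pos: [441.4, 137.5, 17.7]
orientation: [3.123, 0.335, -0.002]
ft_force: [-0.3, 0.5, 0.6]
width: 56.9
grasp_force: 0.0
```

{"fn": "servo_tool", "kwargs": {"plan": [[0.35,[0,0,0],0],[0.35,[0,0,0],0],[0.6,[0,0,0],0],[0.7,[0,0,0],0],[0.8,[0,0,0],0],[0.8,[0,0,0],0],[0.8,[0,0,0],0],[0.8,[0,0,0],0],[0.8,[0,0,0],0],[0.8,[0,0,0],0]]}}

```text
t: 38.27
ee_pos: [441.5, 137.4, 19.2]
orientation: [-3.124, -0.335, -0.001]
ft_force: [-0.8, -0.2, 6.0]
width: 34.9
grasp_force: 30.0
```

{"fn": "servo_tool", "kwargs": {"plan": [[0.8,[0,0,4],0],[0.8,[0,0,12],0],[0.8,[0,0,24],0],[0.8,[0,0,38],0],[0.8,[2,1,54],0],[0.8,[6,3,70],0],[0.8,[14,7,84],0],[0.8,[25,13,92],0],[0.8,[38,20,95],0],[0.8,[53,27,95],0]]}}

```text
t: 39.1
ee_pos: [494.8, 164.7, 115.4]
orientation: [-3.123, -0.334, -0.003]
ft_force: [-0.1, 0.1, -0.8]
width: 35.0
grasp_force: 30.0
```

{"fn": "servo_tool", "kwargs": {"plan": [[0.8,[15,8,0],0],[0.8,[31,16,0],0],[0.8,[47,24,0],0],[0.8,[62,32,0],0],[0.8,[75,39,0],0],[0.8,[85,44,0],0],[0.8,[91,47,0],0],[0.8,[92.5,48,0],0],[0.8,[92.5,48,0],0],[0.8,[92.5,48,0],0]]}}

```text
t: 39.93
ee_pos: [586.0, 212.0, 113.7]
orientation: [3.124, 0.335, -0.001]
ft_force: [-0.4, 0.4, -0.1]
width: 35.1
grasp_force: 30.0
```

{"fn": "servo_tool", "kwargs": {"plan": [[0.8,[0,0,0],0],[0.8,[0,0,-8],0],[0.8,[0,0,-20],0],[0.8,[0,0,-33],0],[0.8,[0,0,-43],0],[0.8,[0,0,-51],0],[0.8,[0,0,-56],0],[0.8,[0,0,-59],0],[0.8,[0,0,-60],0],[0.8,[0,0,-60],0]]}}

```text
t: 40.77
ee_pos: [586.8, 212.4, 53.5]
orientation: [3.124, 0.335, -0.0]
ft_force: [-0.1, 0.5, -0.1]
width: 35.2
grasp_force: 30.0
```

{"fn": "servo_tool", "kwargs": {"plan": [[0.8,[0,0,-1],0],[0.8,[0,0,-2],0],[0.8,[0,0,-2],0],[0.45,[0,0,-2],0],[0.45,[0,0,-2],0],[0.45,[0,0,-2],0],[0.45,[0,0,5],0],[0.45,[0,0,20],0],[0.45,[0,0,40],0],[0.45,[0,0,70],0]]}}

```text
t: 41.6
ee_pos: [585.2, 211.8, 122.9]
orientation: [3.123, 0.335, -0.006]
ft_force: [0.1, -0.2, -0.5]
width: 48.4
grasp_force: 0.0
```

{"fn": "servo_tool", "kwargs": {"plan": [[0,[-20,-30,30],0],[0,[-45,-65,60],0],[0,[-70,-100,90],0],[0,[-80,-140,110],0],[0,[-80,-180,120],0],[0,[-80,-215,120],0],[0,[-80,-235,120],0],[0,[-80,-235,120],0],[0,[-80,-235,120],0]]}}

```text
t: 42.35
ee_pos: [506.7, -24.5, 244.7]
orientation: [3.124, 0.328, 0.002]
ft_force: [0.5, -1.1, -0.9]
width: 87.9
grasp_force: 0.0
```

```bash
python3 - <<'E'
from h import *
import pickle
C,im=snap("wrist","w10.png"); pickle.dump(C,open("w10.pkl","wb")); o=ctrl.get_obs(); print(C[2],o["ee_pos"],o["width"])
T,t=snap("top","t10.png");S,s=snap("scene","s10.png")
for n,i,CC,bx in(("t",t,T,(150,175,350,320)),("s",s,S,(260,160,380,320))):
    x0,y0,x1,y1=bx
    h=cv2.cvtColor(i,cv2.COLOR_BGR2HSV); m=cv2.inRange(h,np.array([0,150,50]),np.array([11,255,255]))[y0:y1,x0:x1]
    for c in cv2.findContours(m,cv2.RETR_EXTERNAL,cv2.CHAIN_APPROX_NONE)[0]:
        if cv2.contourArea(c)>60:
            M=cv2.moments(c); p=(M['m10']/M['m00']+x0,M['m01']/M['m00']+y0); print(n,np.round(p,1),cv2.contourArea(c),onz(CC,p,48)[:2].round(1))
d=blob(im,(100,0,460,250),(90,40,40),(118,255,255)); e=cv2.fitEllipse(cv2.convexHull(d["cnt"])); print("disc",e,onz(C,e[0],16))
b=blob(im,(100,0,460,250),(15,120,140),(30,255,255)); print("bar",b["r"]); bp=np.array([onz(C,c,56)[:2] for c in b["box"]]); print(bp.round(1).tolist(),bp.mean(0))
m=np.zeros((420,800,3),np.uint8); m[:,:560]=im; m[:210,560:800]=cv2.resize(t[180:250,162:242],None,fx=3,fy=3); m[210:420,560:800]=np.clip(1.4*cv2.resize(s[230:300,268:348],None,fx=3,fy=3),0,255); cv2.imwrite("pics/m10.png",m)
E
```

```text
[570.33965538 -11.82450696 392.19364285] [506.6863246  -23.17466472 244.23448062] 87.86641966915647
t [159.5 288.8] 359.0 [458.1 298.8]
t [205.  227.2] 197.5 [585.2 210.8]
t [201.6 207.2] 192.0 [626.4 219.3]
s [298.5 276.3] 231.5 [629.5 222.2]
s [314.9 263.1] 225.5 [588.8 213.7]
disc ((280.1962890625, 86.85636138916016), (117.09854888916016, 124.34855651855469), 179.6175079345703) [619.51964794  -3.03194136  16.        ]
bar ((143.35101318359375, 78.11174011230469), (61.218963623046875, 118.98023223876953), 14.89869499206543)
[[535.9, 172.5], [649.2, 151.5], [647.6, 94.2], [532.8, 110.4]] [591.38291728 132.16460799]
```

View pics/m10.png

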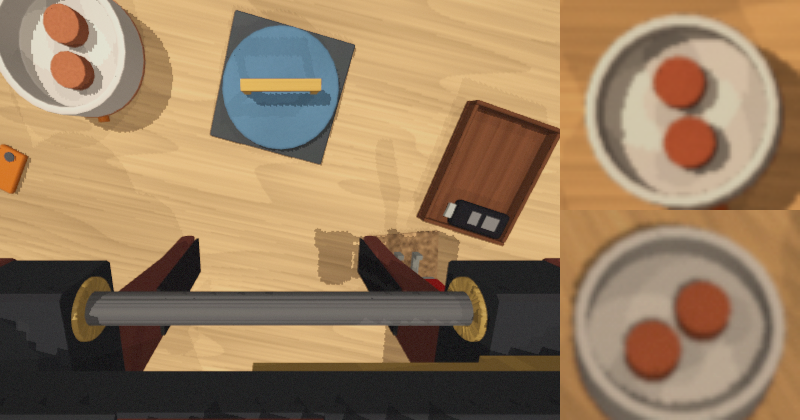

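Both stones lie flat, side by side in the bowl. The lid is flat on the coaster with its bar at (240–321, 85). The key has been shifted to the tray's near end, body around (478,218), still inside.

```bash
python3 - <<'E'
from h import *
import pickle
C,im=pickle.load(open("w10.pkl","rb")),cv2.imread("pics/w10.png")
b=blob(im,(225,65,335,105),(15,120,140),(30,255,255)); print("bar",b["r"]); bp=np.array([onz(C,c,56)[:2] for c in b["box"]]); print(bp.round(1).tolist(),bp.mean(0))
k=blob(im,(435,190,520,245),(0,0,0),(180,255,45)); print("key",k["r"],k["A"],onz(C,np.mean(k["box"],0),19))
kp=onz(C,np.mean(k["box"],0),17)[:2]-[571,-269]; c,s=np.cos(np.radians(-6)),np.sin(np.radians(-6)); print("key in tray",[kp@[c,s],kp@[-s,c]])
T,t=cam("top"),cv2.imread("pics/t10.png"); k=blob(t,(405,240,470,285),(0,0,0),(180,255,32)); print("key top",onz(T,np.mean(k["box"],0),17),k["A"])
o=ctrl.get_obs(); r=R.from_rotvec(o["orientation"]).as_matrix(); print(np.degrees(np.arctan2(r[1,1],r[0,1])),o["ee_pos"])
E
```

```text
bar ((280.5, 84.5), (11.0, 79.0), 90.0)
[[613.3, 36.0], [629.8, -41.5], [619.8, -44.0], [603.1, 34.2]] [616.51136293  -3.80347777]
key ((477.933837890625, 219.2034912109375), (57.680213928222656, 27.294677734375), 18.004159927368164) 1376.5 [ 519.73562573 -274.90150943   19.        ]
key in tray [np.float64(-50.489004410441915), np.float64(-12.658259362048591)]
key top [ 515.95594519 -289.86710064   17.        ] 244.0
-77.72961664387324 [506.62366188 -21.79151037 243.64276771]
```

{"fn": "servo_tool", "kwargs": {"plan": [[0,[-10,-28,-5],0],[0,[-22,-60,-10],0],[0,[-34,-94,-20],0],[0,[-46,-128,-30],0],[0,[-57,-158,-40],0],[0,[-65,-178,-50],0],[0,[-69,-189,-55],0],[0,[-69,-189,-55],0],[0,[-69,-189,-55],0],[0,[-69,-189,-55],0]]}}

```text
t: 43.33
ee_pos: [438.6, -210.5, 189.0]
orientation: [-3.123, -0.337, -0.001]
ft_force: [0.7, -0.2, -0.5]
width: 87.6
grasp_force: 0.0
```

```bash
python3 - <<'E'
from h import *
o=ctrl.get_obs(); r=R.from_rotvec(o["orientation"]).as_matrix(); print(np.degrees(np.arctan2(r[1,1],r[0,1])),o["ee_pos"],o["width"])
C,im=snap("wrist","w11.png")
T,t=snap("top","t11.png");S,s=snap("scene","s11.png")
p=blob(s,(262,45,300,95),(170,170,50),(6,255,255)); q=blob(cv2.imread("pics/s8.png"),(262,45,300,95),(170,170,50),(6,255,255)); print(p["c"],q["c"],p["A"],q["A"])
E
```

```text
-77.6908766841875 [ 438.56543836 -210.46497963  189.0137359 ] 87.6389812997505
[279.5864486   71.45093458] [279.51207729  71.73671498] 214.0 207.0
```

{"fn": "servo_tool", "kwargs": {"plan": [[0,[0,0,-20],0],[0,[-0.5,-0.5,-45],0],[0,[-0.5,-0.5,-68],0],[0,[-0.5,-0.5,-84],0],[0,[-0.5,-0.5,-93],0],[0,[-0.5,-0.5,-97],0],[0,[-0.5,-0.5,-98],0],[0,[-0.5,-0.5,-98],0],[1,[-0.5,-0.5,-98],0],[1,[-0.5,-0.5,-98],0]]}}

```text
t: 44.32
ee_pos: [437.8, -212.4, 91.6]
orientation: [3.123, 0.335, 0.002]
ft_force: [0.4, -0.2, 0.0]
width: 77.7
grasp_force: 0.0
```

{"fn": "servo_tool", "kwargs": {"plan": [[1,[0,0,0],0],[1,[0,0,0],0],[1,[0,0,0],0],[1,[0,0,0],0],[1,[0,0,0],0],[1,[0,0,0],0],[1,[0,0,0],0],[1,[0,0,0],0],[1,[0,0,0],0],[1,[0,0,0],0]]}}

```text
t: 45.15
ee_pos: [437.1, -212.1, 90.5]
orientation: [-3.124, -0.335, 0.0]
ft_force: [0.2, 0.6, -0.9]
width: 19.9
grasp_force: 30.0
```

{"fn": "servo_tool", "kwargs": {"plan": [[1,[0,0,0],0],[1,[0,0,3],0],[1,[0,0,9],0],[1,[0,0,18],0],[1,[0,0,30],0],[1,[0,0,43],0],[1,[0,0,56],0],[1,[0,0,68],0],[1,[0,0,77],0],[1,[0,0,80],0]]}}

```text
t: 45.98
ee_pos: [438.0, -212.6, 172.7]
orientation: [3.122, 0.334, 0.004]
ft_force: [-0.0, -0.7, -0.3]
width: 19.9
grasp_force: 30.0
```

{"fn": "servo_tool", "kwargs": {"plan": [[1,[4,7,0],0],[1,[12,22,0],0],[1,[23,44,0],0],[1,[36,68,0],0],[1,[49,93,0],0],[1,[62,118,0],0],[1,[75,143,0],0],[1,[87,166,0],0],[1,[96,183,0],0],[1,[101,192,0],0]]}}

```text
t: 46.82
ee_pos: [538.7, -17.7, 170.0]
orientation: [-3.123, -0.338, 0.001]
ft_force: [-0.4, 0.3, -1.4]
width: 19.9
grasp_force: 30.0
```

{"fn": "servo_tool", "kwargs": {"plan": [[1,[1,2,0],0],[1,[1,2,0],0],[1,[1,2,0],0],[1,[1,2,0],0]]}}

```text
t: 47.15
ee_pos: [538.6, -19.0, 170.5]
orientation: [3.124, 0.333, -0.001]
ft_force: [0.5, -0.4, -2.0]
width: 20.0
grasp_force: 30.0
```

```bash
python3 - <<'E'
from h import *
C,im=snap("wrist","w12.png"); o=ctrl.get_obs(); r=R.from_rotvec(o["orientation"]).as_matrix(); print(np.degrees(np.arctan2(r[1,1],r[0,1])),o["ee_pos"],o["width"],o["ft_force"])
b=blob(im,(190,60,370,170),(15,120,140),(30,255,255)); bp=np.array([onz(C,c,56)[:2] for c in b["box"]]); print("bar",b["r"],bp.round(1).tolist(),bp.mean(0))
h=cv2.cvtColor(im,cv2.COLOR_BGR2HSV)
# bright grey prongs
m=cv2.inRange(h,np.array([0,0,150]),np.array([180,45,255]))[150:245,235:325]
for c in cv2.findContours(m,cv2.RETR_EXTERNAL,cv2.CHAIN_APPROX_NONE)[0]:
    if cv2.contourArea(c)>60: print(np.array(cv2.boundingRect(c))+[235,150,0,0])
e=np.array([np.cos(np.radians(12.2)),np.sin(np.radians(12.2))])
print("expected tip px",proj(C,[*(o["ee_pos"][:2]+18*e),o["ee_pos"][2]-86.5+14]))
E
```

```text
-77.84195670502085 [538.6658827  -19.06134499 170.58038464] 20.065351734964178 [ 0.81649704 -0.10440878 -1.60604618]
bar ((279.5, 113.0), (14.0, 101.0), 90.0) [[613.5, 36.9], [630.5, -41.8], [620.1, -44.5], [602.9, 35.0]] [616.73039478  -3.60796183]
[257 198  12  37]
[290 197  11  37]
expected tip px [277.62317142 199.25999425]
```

{"fn": "servo_tool", "kwargs": {"plan": [[1,[0,0,-6],0],[1,[0,0,-16],0],[1,[0,0,-28],0],[1,[0,0,-40],0],[1,[0,0,-49],0],[1,[0,0,-54],0],[1,[0,0,-56],0],[1,[0,0,-57],0],[1,[0,0,-57],0],[1,[0,0,-57],0]]}}

```text
t: 48.03
ee_pos: [539.6, -18.2, 114.0]
orientation: [3.124, 0.335, 0.001]
ft_force: [-0.4, 0.3, -1.2]
width: 19.6
grasp_force: 30.0
```

{"fn": "servo_tool", "kwargs": {"plan": [[1,[4,1,0],0],[1,[11,2,0],0],[1,[20,4,0],0],[1,[29,7,0],0],[1,[38,9,0],0],[1,[47,11,0],0],[1,[56,13,0],0],[1,[64,15,0],0],[1,[70,16,0],0],[1,[75,17,0],0]]}}

```text
t: 48.87
ee_pos: [615.0, -1.0, 113.6]
orientation: [3.124, 0.335, -0.0]
ft_force: [-0.0, 0.4, -1.2]
width: 19.9
grasp_force: 30.0
```

{"fn": "servo_tool", "kwargs": {"plan": [[1,[2,0.5,0],0],[1,[4,1,0],0],[1,[4,1,0],0],[1,[4,1,0],0]]}}

```text
t: 49.2
ee_pos: [617.9, -0.2, 113.6]
orientation: [-3.124, -0.335, 0.001]
ft_force: [0.4, 1.2, -0.7]
width: 19.9
grasp_force: 30.0
```

```bash
python3 - <<'E'
from h import *
C,im=snap("wrist","w13.png"); o=ctrl.get_obs(); print(o["ee_pos"],o["width"],o["ft_force"])
cv2.imwrite("pics/m13.png",cv2.resize(im[170:260,200:360],None,fx=4,fy=4,interpolation=cv2.INTER_CUBIC))
E
```

```text
[ 6.17807094e+02 -2.35054199e-01  1.13603586e+02] 19.713954439456806 [-0.26904775 -0.50041408 -1.1686785 ]
```

View pics/m13.png

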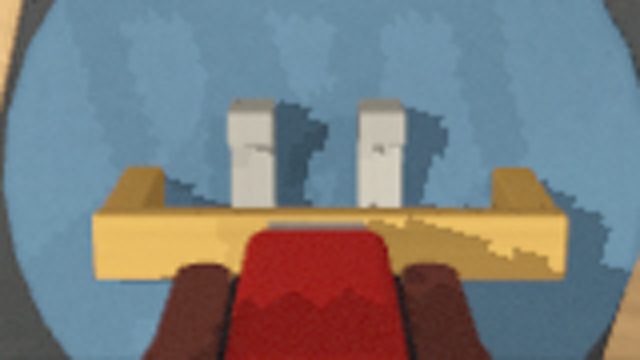

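```bash
python3 - <<'E'
from h import *
C=cam("wrist"); e=np.array([np.cos(np.radians(12.2)),np.sin(np.radians(12.2))])
t=onz(C,(200+316/4,170+109/4),41); b=onz(C,(200+331/4,170+211/4),56); print(t,b,"along",(t-b)[:2]@e,"across",(t-b)[:2]@[-e[1],e[0]])
E
```

```text
[637.13236904   2.89659691  41.        ] [623.35093288  -2.71479871  56.        ] along 14.656021789073531 across 2.5723080832026772
```

{"fn": "servo_tool", "kwargs": {"plan": [[1,[-1,-1.4,0],0],[1,[-2,-2.7,0],0],[1,[-2,-2.7,0],0],[1,[-2,-2.7,4],0],[1,[-2,-2.7,8],0],[1,[-2,-2.7,12],0],[1,[-2,-2.7,15],0],[1,[-2,-2.7,18],0],[1,[-2,-2.7,21],0],[1,[-2,-2.7,25],0]]}}

```text
t: 50.08
ee_pos: [615.8, -2.9, 138.6]
orientation: [-3.124, -0.335, 0.002]
ft_force: [0.3, 0.7, -4.2]
width: 20.0
grasp_force: 30.0
```

{"fn": "servo_tool", "kwargs": {"plan": [[1,[0,0,5],0],[1,[0,0,12],0],[1,[0,0,22],0],[1,[0,0,33],0],[1,[0,0,45],0],[1,[0,0,57],0],[1,[0,0,69],0],[1,[0,0,80],0],[1,[0,0,88],0],[1,[0,0,92],0]]}}

```text
t: 50.92
ee_pos: [616.8, -2.9, 232.5]
orientation: [3.123, 0.335, 0.003]
ft_force: [-0.0, 0.7, -3.9]
width: 20.0
grasp_force: 30.0
```

{"fn": "servo_tool", "kwargs": {"plan": [[1,[0,0,0],0],[1,[0,0,0],0],[1,[0,0,0],0]]}}

```text
t: 51.17
ee_pos: [615.7, -2.9, 229.9]
orientation: [-3.124, -0.335, 0.002]
ft_force: [0.1, 0.4, -4.5]
width: 20.2
grasp_force: 30.0
```

```bash
python3 - <<'E'
from h import *
C,im=snap("wrist","w14.png"); o=ctrl.get_obs(); print(o["ee_pos"],o["width"],o["ft_force"],o["orientation"])
b=blob(im,(170,180,390,262),(15,120,140),(30,255,255)); print(b["r"],b["box"].round(1).tolist())
z=o["ee_pos"][2]-86.5+12
top=onz(C,(b["r"][0][0],b["box"][:,1].min()),z); print("bar far edge@",z,top)
b6=cv2.imread("pics/w6.png"); b=blob(b6,(170,180,390,262),(15,120,140),(30,255,255)); print(b["r"],b["box"].round(1).tolist())
E
```

```text
[615.71281273  -2.85312003 229.8195405 ] 19.99105023869488 [ 1.20286784 -0.69954336 -3.6539836 ] [-3.12352424e+00 -3.34586435e-01  2.34422308e-03]
((278.5, 217.0), (24.0, 109.0), 90.0) [[224.0, 205.0], [333.0, 205.0], [333.0, 229.0], [224.0, 229.0]]
bar far edge@ 155.31954049564982 [628.87316456  -0.67997242 155.3195405 ]
((280.5, 219.0), (24.0, 109.0), 90.0) [[226.0, 207.0], [335.0, 207.0], [335.0, 231.0], [226.0, 231.0]]
```

{"fn": "servo_tool", "kwargs": {"plan": [[1,[0,2,0],0],[1,[0,6,0],0],[1,[-1,12,0],0],[1,[-1,20,0],0],[1,[-1,30,0],0],[1,[-2,42,0],0],[1,[-2,55,0],0],[1,[-3,69,0],0],[1,[-3,83,0],0],[1,[-4,97,0],0]]}}

```text
t: 52.05
ee_pos: [612.2, 96.0, 230.8]
orientation: [-3.124, -0.335, -0.0]
ft_force: [-0.1, 0.4, -3.8]
width: 19.9
grasp_force: 30.0
```

{"fn": "servo_tool", "kwargs": {"plan": [[1,[0,14,0],0],[1,[-1,28,0],0],[1,[-1,42,0],0],[1,[-2,56,0],0],[1,[-2,70,0],0],[1,[-3,84,0],0],[1,[-3,97,0],0],[1,[-4,108,0],0],[1,[-4,116,0],0],[1,[-4,121,0],0]]}}

```text
t: 52.88
ee_pos: [608.1, 216.3, 230.6]
orientation: [-3.124, -0.336, -0.0]
ft_force: [0.7, -0.2, -3.6]
width: 19.9
grasp_force: 30.0
```

{"fn": "servo_tool", "kwargs": {"plan": [[1,[0,2,0],0],[1,[0,2,-3],0],[1,[0,2,-8],0],[1,[0,2,-15],0],[1,[0,2,-22],0],[1,[0,2,-28],0],[1,[0,2,-33],0],[1,[0,2,-36],0],[1,[0,2,-37],0],[1,[0,2,-37],0]]}}

```text
t: 53.72
ee_pos: [608.1, 217.0, 193.3]
orientation: [3.124, 0.334, -0.001]
ft_force: [-0.0, 0.5, -2.8]
width: 19.9
grasp_force: 30.0
```

```bash
python3 - <<'E'
from h import *
C,im=snap("wrist","w15.png"); o=ctrl.get_obs(); print(o["ee_pos"],o["width"],o["ft_force"])
d=blob(im,(150,80,420,262),(90,40,40),(118,255,255)); print(cv2.boundingRect(d["cnt"]))
E
```

```text
[608.30054012 217.13310823 193.6660263 ] 20.072117369338205 [ 1.08462627 -0.41580669 -3.65612624]
(204, 132, 151, 130)
```

{"fn": "servo_tool", "kwargs": {"plan": [[1,[-0.7,0,-2],0],[1,[-0.7,0,-4],0],[1,[-0.7,0,-6],0],[1,[-0.7,0,-8],0],[1,[-0.7,0,-9],0],[1,[-0.7,0,-10],0],[1,[-0.7,0,-11],0],[1,[-0.7,0,-11],0]]}}

```text
t: 54.43
ee_pos: [607.4, 217.1, 182.4]
orientation: [3.124, 0.335, -0.001]
ft_force: [-0.3, -0.1, -4.5]
width: 19.6
grasp_force: 30.0
```

{"fn": "servo_tool", "kwargs": {"plan": [[1,[0,0,-1],0],[1,[0,0,-2],0],[1,[0,0,-2],0],[1,[0,0,-2],0]]}}

```text
t: 54.77
ee_pos: [607.5, 217.1, 180.6]
orientation: [3.124, 0.335, -0.0]
ft_force: [0.4, 0.5, -4.1]
width: 20.0
grasp_force: 30.0
```

{"fn": "servo_tool", "kwargs": {"plan": [[1,[0,0,-1],0],[1,[0,0,-2],0],[1,[0,0,-2],0],[1,[0,0,-2],0]]}}

```text
t: 55.1
ee_pos: [607.7, 217.2, 178.9]
orientation: [-3.124, -0.335, -0.001]
ft_force: [-0.0, -0.2, -0.9]
width: 20.0
grasp_force: 30.0
```

{"fn": "servo_tool", "kwargs": {"plan": [[1,[0,0,-1],0],[1,[0,0,-2],0],[1,[0,0,-2],0],[1,[0,0,-2],0]]}}

```text
t: 55.43
ee_pos: [607.5, 217.1, 176.6]
orientation: [-3.124, -0.335, 0.0]
ft_force: [0.0, -0.7, -1.8]
width: 19.5
grasp_force: 30.0
```

{"fn": "servo_tool", "kwargs": {"plan": [[1,[0,0,-4],0],[1,[0,0,-8],0],[1,[0,0,-12],0],[1,[0,0,-14],0],[1,[0,0,-14],0],[1,[-3,-1,-14],0],[1,[-10,-2,-14],0],[1,[-18,-4,-14],0],[1,[-27,-6,-14],0],[1,[-36,-8,-14],0]]}}

```text
t: 56.27
ee_pos: [570.3, 208.8, 162.8]
orientation: [3.124, 0.335, -0.0]
ft_force: [0.3, 0.1, -1.6]
width: 19.7
grasp_force: 30.0
```

{"fn": "servo_tool", "kwargs": {"plan": [[1,[-9,-2,0],0],[1,[-20,-4,0],0],[1,[-31,-6,0],0],[1,[-42,-9,0],0],[1,[-54,-11,2],0],[1,[-66,-16,8],0],[1,[-78,-26,16],0],[1,[-88,-42,24],0],[1,[-95,-62,28],0],[1,[-100,-84,28],0]]}}

```text
t: 57.1
ee_pos: [470.5, 124.9, 191.7]
orientation: [-3.123, -0.337, -0.003]
ft_force: [0.8, -0.5, -1.5]
width: 20.0
grasp_force: 30.0
```

```bash
python3 - <<'E'
from h import *
o=ctrl.get_obs(); print(o["ee_pos"],o["width"],o["ft_force"])
T,t=snap("top","t16.png");S,s=snap("scene","s16.png");S0=cv2.imread("pics/scene0.png");T0=cv2.imread("pics/top0.png")
for n,C,a,b,bx in(("s",S,S0,s,(265,225,350,310)),("t",T,T0,t,(160,175,245,260))):
    for i in(a,b):
        p=blob(i,bx,(90,50,20),(115,255,255)); e=cv2.fitEllipse(cv2.convexHull(p["cnt"])); print(n,np.round(e[0],1),np.round(e[1],1),onz(C,e[0],67).round(1))
E
```

```text
[470.49318478 124.90276298 191.68203573] 20.00211801803402 [ 0.77859025 -0.46410066 -1.47949952]
s [307.4 267.4] [65.6 69.6] [610.4 220.4  67. ]
s [307.2 267.6] [65.5 69.5] [611.  220.5  67. ]
t [201.9 216.3] [63.1 64.1] [605.5 215.4  67. ]
t [201.7 216.1] [63.  64.1] [606.  215.7  67. ]
```

{"fn": "servo_tool", "kwargs": {"plan": [[1,[-1,-10,0],0],[1,[-3,-28,0],0],[1,[-5,-52,0],0],[1,[-8,-80,0],0],[1,[-11,-110,0],0],[1,[-14,-140,0],0],[1,[-17,-170,0],0],[1,[-20,-200,0],0],[1,[-23,-230,0],0],[1,[-26,-258,0],0]]}}

```text
t: 58.03
ee_pos: [445.4, -134.3, 190.7]
orientation: [3.123, 0.335, 0.001]
ft_force: [0.8, -0.2, -2.3]
width: 19.8
grasp_force: 30.0
```

{"fn": "servo_tool", "kwargs": {"plan": [[1,[-2,-25,0],0],[1,[-4,-46,0],0],[1,[-6,-62,0],0],[1,[-7,-72,0],0],[1,[-7,-77,0],0],[1,[-7,-79,0],0],[1,[-7,-79,-10],0],[1,[-7,-79,-25],0],[1,[-7,-79,-42],0],[1,[-7,-79,-55],0]]}}

```text
t: 58.87
ee_pos: [438.2, -210.6, 134.1]
orientation: [-3.123, -0.337, 0.001]
ft_force: [-0.2, 0.5, -1.2]
width: 19.6
grasp_force: 30.0
```

{"fn": "servo_tool", "kwargs": {"plan": [[1,[0,0,-15],0],[1,[0,0,-26],0],[1,[0,0,-34],0],[1,[0,0,-38],0],[1,[0,0,-40],0],[1,[0,0,-40],0],[1,[0,0,-40],0]]}}

```text
t: 59.45
ee_pos: [438.9, -212.0, 96.1]
orientation: [3.123, 0.335, 0.001]
ft_force: [-0.0, 0.6, -2.0]
width: 19.8
grasp_force: 30.0
```

Lower the last 5.5 mm, release, rise and check.

{"fn": "servo_tool", "kwargs": {"plan": [[1,[0,0,-2],0],[1,[0,0,-4],0],[1,[0,0,-5],0],[1,[0,0,-6],0],[1,[0,0,-6],0],[1,[0,0,-6],0]]}}

```text
t: 59.95
ee_pos: [438.6, -212.0, 90.5]
orientation: [3.124, 0.334, 0.001]
ft_force: [-2.4, 1.7, 9.8]
width: 19.9
grasp_force: 30.0
```

{"fn": "servo_tool", "kwargs": {"plan": [[0,[0,0,0],0],[0,[0,0,0],0],[0,[0,0,0],0],[0,[0,0,0],0],[0,[0,0,0],0],[0,[0,0,0],0],[0,[0,0,0],0],[0,[0,0,15],0],[0,[0,0,45],0],[0,[0,0,85],0]]}}

```text
t: 60.78
ee_pos: [436.6, -210.9, 173.4]
orientation: [-3.12, -0.334, 0.008]
ft_force: [1.0, -1.4, 0.5]
width: 83.1
grasp_force: 0.0
```

{"fn": "servo_tool", "kwargs": {"plan": [[0,[-3,30,40],0],[0,[-6,60,80],0],[0,[-9,95,100],0],[0,[-12,130,110],0],[0,[-15,160,110],0],[0,[-15,180,110],0],[0,[-15,180,110],0],[0,[-15,180,110],0]]}}

```text
t: 61.45
ee_pos: [423.4, -31.1, 284.9]
orientation: [3.123, 0.339, 0.001]
ft_force: [0.0, -0.5, 0.3]
width: 87.8
grasp_force: 0.0
```

```bash
python3 - <<'E'
from h import *
import pickle
o=ctrl.get_obs(); print(o["t"],o["ee_pos"],o["width"],o["ft_force"])
C,im=snap("wrist","w17.png");T,t=snap("top","t17.png");S,s=snap("scene","s17.png")
m=np.zeros((600,800,3),np.uint8); m[:420,:560]=im; m[420:,:280]=cv2.resize(t[190:280,390:480],(280,180)); m[:300,560:]=np.clip(1.4*cv2.resize(s[40:160,180:326],(240,300)),0,255); m[300:,560:]=np.clip(1.4*cv2.resize(s[160:400,180:420],(240,300)),0,255); m[420:,280:560]=t[150:330,60:340]
cv2.imwrite("pics/m17.png",m)
E
```

```text
61.45 [423.43947503 -31.14578046 284.87454368] 87.78690175182206 [ 0.03802128 -0.45458218  0.31229801]
```

View pics/m17.png

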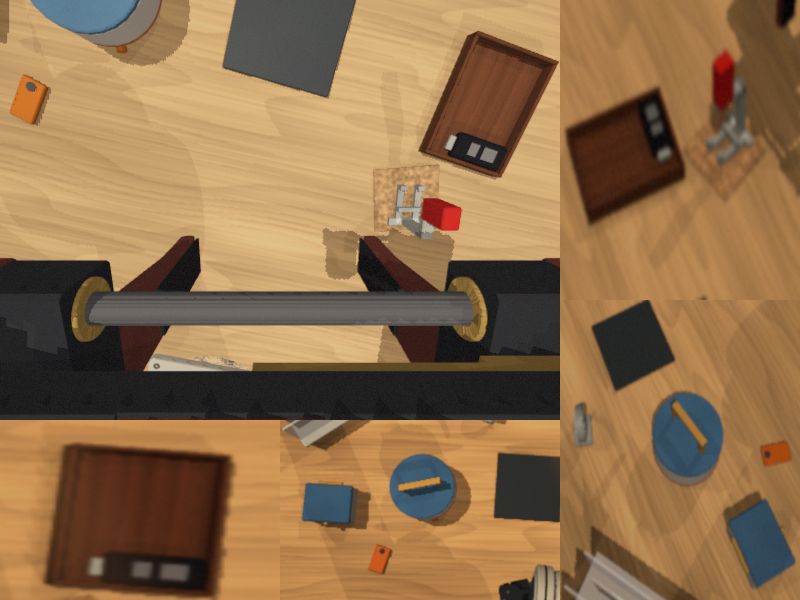

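The lid is home, the coaster is clear, the lifter stands upright on its mat (408,205), and the key is flat inside the tray (475,150). The fob, dial and box have not moved.

```bash
python3 -c "
from workcell import ctrl
print(ctrl.close_job())"
```

```text
the job is handed in; nothing more can be done
None
```

I handed the job in at about 61 s of the 210 s, and the final pictures show everything in place: key flat in the tray, both stones (only two were out) flat in the bowl when the lid went on, lid home, lifter upright on its mat. The key slipped from the grip once and was re-gripped, and the verdict was not shown.

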